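Degrease the brass drawer pulls

ROBOT

A 6-joint arm with a two-finger parallel gripper is mounted at the origin on the work surface. World frame = base frame: x ahead of the robot, y to its left, z up, the work surface at z = 0. Lengths are in mm, angles in rad, forces in N, time in s.
With the tool pointing down it reaches from about 400 to 925 mm from the base axis. Payload 12.5 kg.
Tool frame: the origin (TCP) lies between the finger pads; the fingertips stand env.tip_extent ahead of it and the grasp point (between the pads) lies 11 mm behind it (env.tip_extent is the distance from the TCP to the fingertips, in mm); z points along the fingers, y is the line along which they close (so a half turn about z gives the same grasp; the last joint's range is limited). The gripper opens to 95 mm and grips with 3 to 60 N. Pads are 20 mm wide; open, the fingers measure 119 mm over their backs; the gripper's body (75 mm by 180 mm) begins 59 mm behind the grasp point.
Start: joints at [1.057, 0.491, 1.559, -0, 1.092, -0.106], TCP at [247.854, 573.772, 222.661] pointing down, gripper open.
Joint ranges: [-3.1, 3.1], [-0.84, 2.19], [0.05, 2.79], [-1.13, 4.28], [0.06, 2.93], [-2.69, 2.69]. Speed limits (rad/s): [2.22, 2.22, 2.79, 3.14, 3.14, 3.14].

INTERFACE

Orientations are given as [roll, pitch, yaw] about the fixed x, y, z axes, in that order (R = Rz(yaw) Ry(pitch) Rx(roll)).
In Python, from cell import env gives the robot as it stands.
- The arm moves only by the tool carry_out, never from a script. Its argument "motion" is a list of rows, each a list of 5 numbers: the shift along the tool's x, y, z in mm, then the turn about the tool's z in degrees, then the closure, from 0 (fully open) to 1 (shut). A call has 1 to 12 rows; each row shifts and turns the commanded pose from where the row before left it, along the tool's axes as they then stand; what a row does not reach is not made up. A row lasts 1/10 s, in which the tool goes at most 50 mm and 8.59 degrees, less where a joint would pass 70% of its speed; a pose out of reach is approached as far as the arm can. A call with a gripper value outside its range is refused whole. The fingers move at their own pace and stop on an object; the grip force is fixed at half the most. Time passes only in rows, so rows that do not move let the fingers close. It gives the time, the measured TCP pose, the force, the opening and the grip force at its end, in the units of the state.
- env.state(): the state, without advancing time (a new reading comes with each control period).
- env.read_camera(name): name is "scene" or "top" or "wrist"; returns a dict with "color" (400x640x3 uint8, red, green, blue), "K" (3x3 intrinsics, pixels), "R" (3x3) and "t" (3): a world point X has camera coordinates R X + t; the wrist camera has in their place "hand_eye" (4x4, takes a point from camera to tool coordinates, whose origin is the TCP and whose axes are the flange's). Camera axes: x right, y down, z forward; pixel columns grow to the right and rows downward; lengths in mm; the calibration is good to about 2 mm. The wrist camera is an equidistant fisheye: a pixel r from the principal point sees the ray r / f radians off the axis. A picture is of the moment at which its call begins: read the wrist's pose just before it. There is no depth.
- env.job_done(): hands the job in; it is judged then, once.
The state is a dict: "t": time; "joints": joint angles; "qvel": joint speeds; "tau": joint torques, N m; "eef_pos": TCP position; "tcp_rot": TCP orientation; "ft_force": force on the tool from outside, world axes, zero at the start; "moment": the same for the moment, N m; "opening": opening from 0.0 (shut) to 1.0 (fully open); "grip_force": force on a finger pad.
Only numpy, scipy, OpenCV 4.12 (cv2) and the standard library are available. Lean on these libraries where they do the work, as an engineer would, in place of code of your own. Each camera call takes 0.05 s, during which the arm holds its last target. There are 200 camera calls.

TASK

Lay every brass drawer pull from the pocket tray on the steel tray in front of the sprayer, then spray them with two full strokes of the red nozzle cap, letting it spring right back up each time. Pick the tray up by its handle and, holding its open end low over the enamel basin, tip the pulls off into it, then put the empty tray back flat on its rubber mat, handle the same way as before. All the pulls must end up in the basin; do not knock the glue bottle, wax tin or carved rosette aside.

Things in the scene. Friction and masses are not known exactly. Their poses are not given: they have to be found in the camera images.
- pull0: brass drawer pull, 50 to 90 g: back plate 90 x 30 x 4 mm with a grip bar 72 mm long, 12 mm wide, 10 mm thick on two 12 mm posts; bar top 26 mm above the plate's underside, bar underside 16 mm. Origin: centre of the plate's underside; x along the bar, z out of the plate. Starts plate down in a pocket of pockets, easily taken by the bar from above. Absent in some runs
- pull1: another brass drawer pull, identical to pull0 (may be absent)
- pull2: another brass drawer pull, identical to pull0 (may be absent)
- pull3: another brass drawer pull, identical to pull0 (may be absent)
- pull4: another brass drawer pull, identical to pull0 (may be absent)
- pockets: dark wooden pocket tray fixed to the bench, 157 (x) x 212 (y) x 11 mm, with 3 x 2 green-lined pockets, 47 x 100 mm, long in y, centred at x = -51, 0 and +51 mm, y = +-52 mm; walls 4 mm, pocket floor 4 mm above the bench, 7 mm below the wall tops. Origin: centre of the underside
- sprayer: spray station fixed to the bench. Origin: centre of the underside of its dark green rubber mat (225 x 150 mm, top 5 mm above the bench), on which the tray starts, lined up, handle to -x. Beyond the mat's +y edge a white bottle, 64 mm wide with a blue band, stands in a steel bracket, axis at x = 0, y = +115 mm; they take up y = 80 to 157 mm
- cap_top (a point): centre of the flat top of the sprayer's red nozzle cap, a disc 40 mm across, 211 mm above the bench when up; it moves down with the cap
- cap (a joint): travel of the sprayer's sprung nozzle cap: 0 is up, 0.012 m is fully down. A spring (about 2.4 N at the top, 7 N when fully down) brings it back up; beyond full travel it is rigid
- tray: loose steel tip tray, 200 g: floor 200 (x) x 130 (y) x 3 mm, side walls 14 mm high, 2 mm thick; -x end wall 26 mm high; +x end open. Wooden bar handle, 18 mm wide (y) and tall, from x = -100 to -184 mm, centred 31 mm above the underside. Origin: centre of the floor's underside. Pulls slide off when it is tipped past 25 to 35 degrees
- tray_handle (a point): point on the middle of the tray handle's thickness, 135 mm to -x of the tray's origin and 31 mm above its underside
- tray_lip (a point): middle of the tray's open edge: +100 mm in x from the tray's origin, on the floor's upper face
- basin: loose white enamel basin with a blue rim, 240 (x) x 200 (y) x 62 mm high, walls and floor 4 mm thick, 0.7 kg. Origin: centre of its underside
- glue_bottle: bystander: yellow glue bottle, 50 mm across, 150 mm tall, at the far side
- wax_tin: bystander: flat round wax tin, 85 mm across, 33 mm high
- rosette: bystander: round carved dark wooden rosette, 88 mm across, 26 mm high
Mind the look-alikes: they are no part of the job. What is shaped like the pull1 but pink is not meant. Leave any green look-alike of the pull3 alone.

How it is judged:
By the outcome, as a careful person would: the job done as asked, in the order asked, and still so for the second after the job is handed in, with the robot touching nothing.
Of pull0, pull1, pull2, pull3, pull4 only 3 to 5 are there at a start; the rules pass over those that are not, and their reading is None.
At some moment in a run one of pull0, pull1, pull2, pull3, pull4, basin may be knocked a few centimetres aside while the robot is not near it.
It also fails if it takes over 208 s, if anything falls off the work surface, if the arm or the gripper's body presses on something with over 40 N, if the wrist force passes 120 N, or if a joint passes its speed limit or range.

## Working session

There is one attempt and no reset: what is moved stays moved. The work goes in short steps, Python scripts to look and compute and a tool call to move; the robot and the scene stay as the last step left them, time stands still between calls to the robot, and variables do not carry over. Pictures are saved under pics/ and viewed, at most 14 in all, crops included, and the job is handed in when it is done.

Besides the shell and the picture viewer there is one more tool, called after "Emit:" by a JSON object that holds its "api" and its "payload". carry_out: Moves the arm, as the interface text tells. Its arguments: {"type":"object","properties":{"motion":{"type":"array"}},"required":["motion"]}

```bash
ls; mkdir -p pics
python3 - <<'E'
from cell import env
import cv2
s=env.state();print(s['t'],s['eef_pos'],s['tcp_rot'],s['opening'],env.tip_extent)
for n in ('top','scene'):
    c=env.read_camera(n);cv2.imwrite(f'pics/{n}0.png',c['color'][...,::-1]);print(c['K'],c['R'],c['t'])
E
```

```text
pics
0.0 [247.70151164 573.53938284 222.05311209] [-3.14043591e+00 -1.53053883e-04  2.73378860e+00] 0.9999637741351469 8.0
[[467.03644784   0.         317.85596667]
 [  0.         467.03644784 200.62605404]
 [  0.           0.           1.        ]] [[ 0.04698621 -0.99887815 -0.00589417]
 [-0.97864019 -0.04485037 -0.20062858]
 [ 0.20013915  0.01519504 -0.97964965]] [   6.85437592  554.90957003 1412.3196183 ]
[[449.95975879   0.         323.16419637]
 [  0.         449.95975879 197.81759963]
 [  0.           0.           1.        ]] [[-0.78075929  0.62480044  0.00627279]
 [ 0.47444196  0.59934226 -0.64474311]
 [-0.40659533 -0.50041309 -0.76437358]] [ 410.33502409 -184.83750131 1873.08494807]
```

View pics/top0.png

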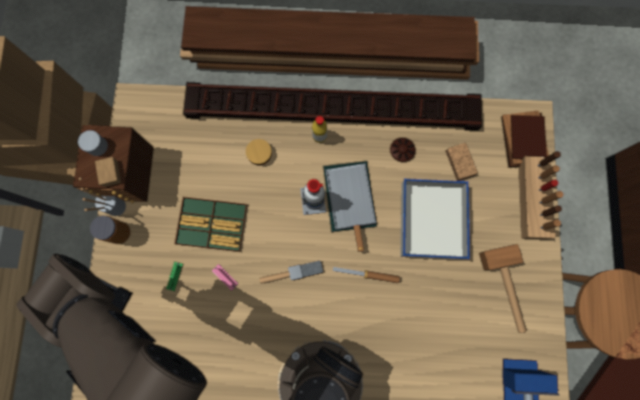

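View pics/scene0.png

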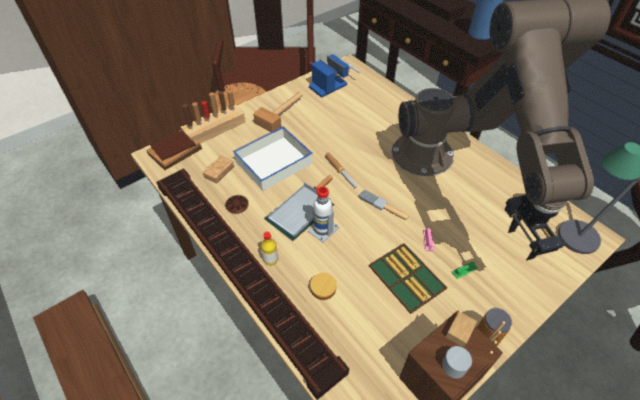

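The top view shows the pocket tray near (211,224), the steel tray near (350,197) with its handle at (360,238), the cap at (313,187) and the basin at (436,219). The decoys are green at (175,276) and pink at (224,276). Next I'll rectify to a metric view.

```bash
cat > h.py <<'E'
from cell import env
import cv2, numpy as np
from scipy.spatial.transform import Rotation as Ro
def rect(c,z,x1,y1,w,h,s=1.0):
    """top-down view of plane z: image col = (y1-y)*s, row=(x1-x)*s"""
    P=c['K']@np.c_[c['R'],c['t']]
    H=np.c_[P[:,0],P[:,1],P[:,2]*z+P[:,3]]
    A=np.array([[0,-1/s,x1],[-1/s,0,y1],[0,0,1]])
    return cv2.warpPerspective(c['color'],H@A,(w,h),flags=cv2.INTER_CUBIC|cv2.WARP_INVERSE_MAP)[...,::-1]
def ray(c,u,v,z):
    d=c['R'].T@np.linalg.solve(c['K'],[u,v,1.]);o=-c['R'].T@c['t'];return o+d*(z-o[2])/d[2]
def proj(c,X):
    p=c['K']@(c['R']@np.array(X,float)+c['t']);return p[:2]/p[2]
def shift(goal,yaw=None):
    s=env.state();R=Ro.from_euler('xyz',s['tcp_rot']);d=R.inv().apply(np.array(goal)-s['eef_pos'])
    print('tool shift',d.round(1),'pos',s['eef_pos'].round(1),'rot',np.degrees(s['tcp_rot']).round(2))
E
python3 - <<'E'
from h import *
c=env.read_camera('top')
m=rect(c,11,850,400,800,550)
for i in range(0,800,100): cv2.putText(m:=np.ascontiguousarray(m),str(400-i),(i,10),0,.35,(0,0,255)); cv2.line(m,(i,0),(i,5),(0,0,255))
for i in range(0,550,50): cv2.putText(m,str(850-i),(0,i+4),0,.35,(0,0,255))
cv2.imwrite('pics/rect.png',m)
cv2.imwrite('pics/pk.png',rect(c,11,670,440,720,560,2.6))
for p in ((313,187),): print(ray(c,*p,211))
E
```

```text
[560.97871349  45.73010755 211.        ]
```

View pics/rect.png

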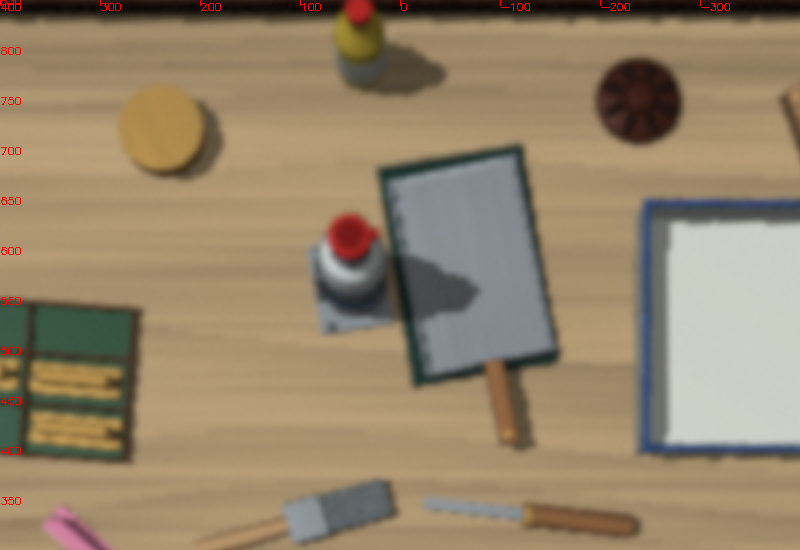

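View pics/pk.png

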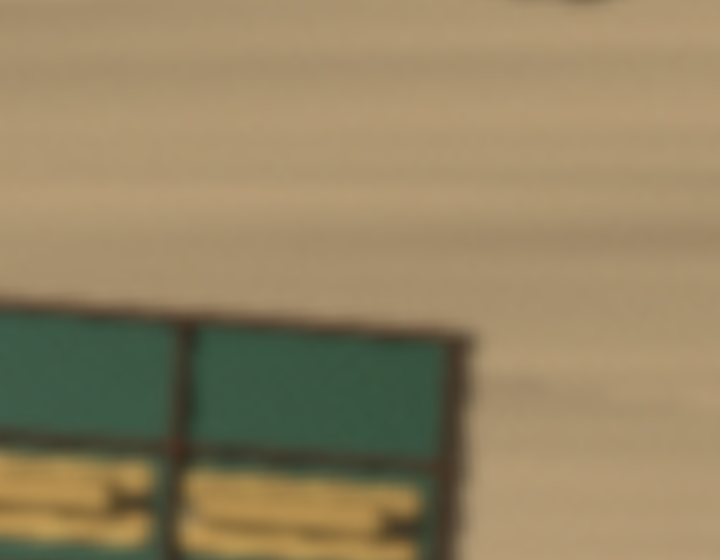

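Run:
```python
from h import *
c=env.read_camera('top')
cv2.imwrite('pics/pk2.png',rect(c,11,570,450,720,560,3))
for z,nm in ((11,'pockets'),(30,'bars')):
    r=rect(c,z,600,450,800,800,4)
    h=cv2.cvtColor(np.ascontiguousarray(r),cv2.COLOR_BGR2HSV)
    g=cv2.inRange(h,(15,120,110),(30,255,255))
    n,l,st,ce=cv2.connectedComponentsWithStats(g)
    for i in range(1,n):
        if st[i,4]>800: print(nm,600-ce[i][1]/4,450-ce[i][0]/4,st[i,2:4]/4,st[i,4]/16)
r=rect(c,0,850,400,3200,2200,4)
h=cv2.cvtColor(np.ascontiguousarray(r),cv2.COLOR_BGR2HSV)
def quad(mask,z,name):
    cs=max(cv2.findContours(mask,0,2)[0],key=cv2.contourArea)
    (u,v),wh,a=cv2.minAreaRect(cs);b=cv2.boxPoints(((u,v),wh,a))
    print(name,850-v/4,400-u/4,np.array(wh)/4,a); print([(round(850-q[1]/4),round(400-q[0]/4)) for q in b])
# tray: grey floor at z=8, wall tops at z=19
for z in (8,19):
    h=cv2.cvtColor(np.ascontiguousarray(rect(c,z,850,400,3200,2200,4)),cv2.COLOR_BGR2HSV)
    m=cv2.inRange(h,(90,15,60),(125,110,200));m[:, :1450]=0;m[:,2300:]=0;m[1800:]=0
    quad(cv2.morphologyEx(m,cv2.MORPH_OPEN,np.ones((25,25))),z,'tray%d'%z)
h=cv2.cvtColor(np.ascontiguousarray(rect(c,62,850,0,2000,2200,4)),cv2.COLOR_BGR2HSV)
m=cv2.inRange(h,(100,90,40),(130,255,255));m[:,:600]=0;m[2000:]=0;m[:500]=0
cs=max(cv2.findContours(m,0,2)[0],key=cv2.contourArea);(u,v),wh,a=cv2.minAreaRect(cs);print('basin rim',850-v/4,0-u/4,np.array(wh)/4,a)
h=cv2.cvtColor(np.ascontiguousarray(rect(c,211,850,400,3200,2200,4)),cv2.COLOR_BGR2HSV)
m=cv2.inRange(h,(0,150,120),(8,255,255))|cv2.inRange(h,(172,150,120),(180,255,255));m[:, :800]=0
m[:600]=0
n,l,st,ce=cv2.connectedComponentsWithStats(m)
for i in range(1,n):
    if st[i,4]>3000: print('cap',850-ce[i][1]/4,400-ce[i][0]/4,st[i,2:]/4)
# handle at z=45 top
h=cv2.cvtColor(np.ascontiguousarray(rect(c,45,850,400,3200,2200,4)),cv2.COLOR_BGR2HSV)
m=cv2.inRange(h,(5,110,60),(15,255,200));m[:,:1700]=0;m[:,2200:]=0;m[:1300]=0;m[1850:]=0
quad(m,45,'handle')
```

```text
pockets 478.0459013634068 418.1103265443528 [67.75 33.75] 1856.5625
pockets 470.03505925684647 326.76232742852847 [93.25 35.5 ] 2494.4375
pockets 419.6050376227522 325.8190345619181 [92.5 36.5] 2450.3125
bars 475.4521816336885 415.71277270421103 [72.5  33.25] 1971.0
bars 467.34487057553406 322.70742616250675 [91.75 35.25] 2431.4375
bars 417.5854868300354 321.87775520901585 [91.25 35.25] 2384.6875
tray8 585.205810546875 -69.41357421875 [206.58294678 136.94741821] 79.05781555175781
[(674, 17), (700, -117), (497, -156), (471, -22)]
tray19 582.9711608886719 -69.23077392578125 [204.50009155 135.95751953] 78.69007110595703
[(670, 17), (697, -116), (496, -156), (469, -23)]
basin rim 516.4888916015625 -335.927734375 [202.91563416 244.30325317] 0.11190567910671234
cap 566.5749451754386 43.700712719298224 [  42.     37.25 3420.  ]
handle 446.90728759765625 -98.734130859375 [73.02088928 21.12751961] 77.90524291992188
[(480, -81), (485, -101), (413, -117), (409, -96)]
```

View pics/pk2.png

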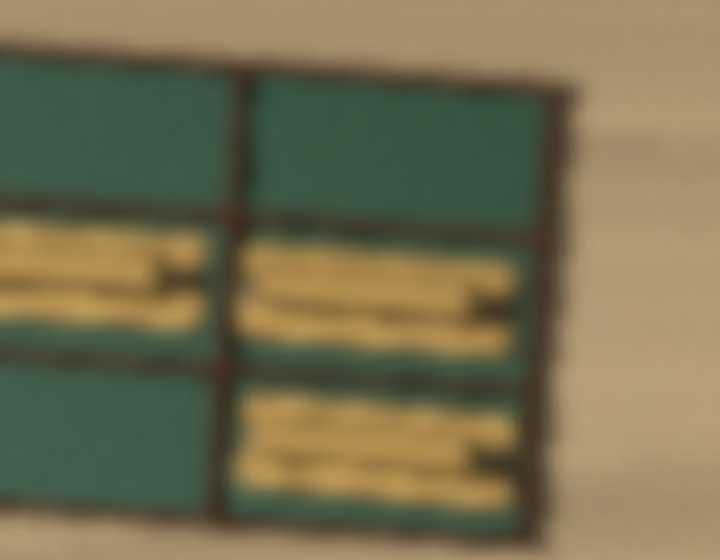

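Three pulls are visible, two in the near-right column and one at the left middle. The pockets are yawed about -4°, the tray about 11.3° with its centre near (584,-69), and the cap is near (562,44). I'll move above the left pull.

Emit:
{"api": "carry_out", "payload": {"motion": [[0, 0, 0, 7.86, 0.53], [0, 0, 0, 7.86, 0.53], [0, 0, 0, 7.86, 0.53], [0, 0, 0, 7.86, 0.53], [0, 0, 0, 7.86, 0.53], [0, 0, 0, 7.86, 0.53], [0, 0, 0, 7.86, 0.53], [0, 0, 0, 7.86, 0.53], [0, 0, 0, 7.82, 0.53], [0, 0, 0, 0, 0.53]]}}

```text
t: 1.2
eef_pos: [247.8, 573.7, 222.5]
tcp_rot: [-3.142, 0.0, 1.498]
ft_force: [0.1, -0.3, -0.2]
opening: 0.469
grip_force: 0.0
```

Emit:
{"api": "carry_out", "payload": {"motion": [[-15, 30, 10, 0, 0.53], [-15, 30, 10, 0, 0.53], [-15, 30, 10, 0, 0.53], [-15, 30, 10, 0, 0.53], [-15, 30, 10, 0, 0.53], [-15, 30, 10, 0, 0.53], [-15, 30, 10, 0, 0.53], [-15, 30, 10, 0, 0.53], [-6, 0, 10, 0, 0.53], [0, 0, 0, 0, 0.53], [0, 0, 0, 0, 0.53]]}}

```text
t: 2.3
eef_pos: [477.7, 431.5, 132.7]
tcp_rot: [-3.141, 0.0, 1.502]
ft_force: [-0.0, 0.5, 0.2]
opening: 0.47
grip_force: 0.0
```

```bash
cat >> h.py <<'E'
def wrist(z,x1,y1,w,h,s):
    """rectified wrist view of plane z"""
    st=env.state();c=env.read_camera('wrist')
    T=np.eye(4);T[:3,:3]=Ro.from_euler('xyz',st['tcp_rot']).as_matrix();T[:3,3]=st['eef_pos']
    W=np.linalg.inv(T@c['hand_eye'])
    v,u=np.mgrid[:h,:w];X=np.stack([x1-v/s,y1-u/s,0*u+z],-1)@W[:3,:3].T+W[:3,3]
    rho=np.hypot(X[...,0],X[...,1]);th=np.arctan2(rho,X[...,2]);k=th/np.maximum(rho,1e-9)
    mx=c['K'][0,0]*k*X[...,0]+c['K'][0,2];my=c['K'][1,1]*k*X[...,1]+c['K'][1,2]
    return cv2.remap(c['color'],mx.astype('f4'),my.astype('f4'),1)[...,::-1].copy()
def gold(z,x1,y1,w=800,h=560,s=4):
    r=wrist(z,x1,y1,w,h,s);m=cv2.inRange(cv2.cvtColor(r,cv2.COLOR_BGR2HSV),(15,100,80),(32,255,255))
    m=cv2.morphologyEx(m,cv2.MORPH_CLOSE,np.ones((15,15)))
    for q in cv2.findContours(m,0,2)[0]:
        if cv2.contourArea(q)>300*s*s:
            (u,v),wh,a=cv2.minAreaRect(q);print('gold',round(x1-v/s,1),round(y1-u/s,1),np.round(np.array(wh)/s,1),round(a,1))
    return r
E
python3 - <<'E'
from h import *
r=gold(8,550,490);cv2.imwrite('pics/w1.png',r)
shift((477.6,430.7,110));print(env.state()['t'],env.state()['opening'])
E
```

```text
gold 468.9 353.3 [40.2 43.6] 3.9
gold 476.7 430.3 [104.5 140.5] 4.0
tool shift [-1.1  0.  23.2] pos [477.7 431.8 133.2] rot [ 1.7998e+02 -3.0000e-02  8.6060e+01]
2.35 0.46926914369135947
```

View pics/w1.png

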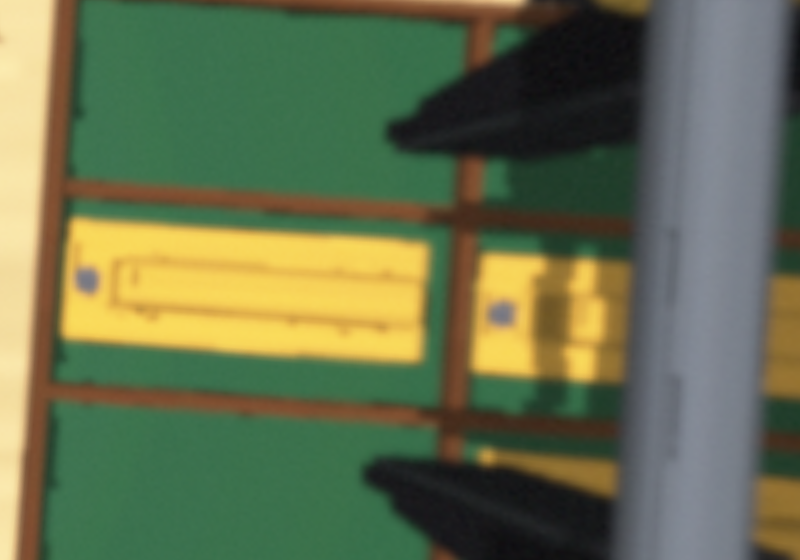

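The wrist view confirms the pull at pixel (246,290), i.e. (477.4, 428.5), tilted 3.9°, with the fingers straddling it. I'll descend and grasp.

Emit:
{"api": "carry_out", "payload": {"motion": [[-3, 0, 30, 0, 0.53], [0, 0, 30, 0, 0.53], [0, 0, 30, 0, 0.53], [0, 0, 16, 0, 0.53], [0, 0, 6, 0, 0.53], [0, 0, 0, 0, 0.53], [0, 0, 0, 0, 1], [0, 0, 0, 0, 1], [0, 0, 0, 0, 1], [0, 0, 0, 0, 1], [0, 0, 0, 0, 1], [0, 0, 0, 0, 1]]}}

```text
t: 3.55
eef_pos: [478.2, 428.2, 21.0]
tcp_rot: [3.141, -0.0, 1.5]
ft_force: [-0.5, -1.7, 4.6]
opening: 0.122
grip_force: 30.0
```

Emit:
{"api": "carry_out", "payload": {"motion": [[0, 0, -20, 0, 1], [0, 0, -30, 0, 1], [0, 0, -30, 0, 1], [0, 0, -20, 0, 1], [0, 0, 0, 0, 1], [0, 0, 0, 0, 1]]}}

```text
t: 4.15
eef_pos: [477.9, 427.9, 120.2]
tcp_rot: [-3.141, 0.0, 1.5]
ft_force: [-0.8, -0.4, -0.5]
opening: 0.13
grip_force: 30.0
```

Emit:
{"api": "carry_out", "payload": {"motion": [[0, 0, -35, -5.1, 1], [0, 0, -35, -5.1, 1], [0, 0, -35, -5.1, 1], [0, 0, -35, 0, 1], [-20, 0, 0, 0, 1], [-40, 0, 0, 0, 1], [-40, 0, 0, 0, 1], [-40, 0, 0, 0, 1], [-40, 0, 0, 0, 1], [-40, 0, 0, 0, 1], [0, 0, 0, 0, 1]]}}

```text
t: 5.25
eef_pos: [521.2, 208.1, 258.6]
tcp_rot: [-3.138, 0.001, 1.763]
ft_force: [-1.0, 1.4, -0.9]
opening: 0.123
grip_force: 30.0
```

Run:
```python
from h import *
print(env.read_camera('wrist')['hand_eye'].round(2))
shift((609.3,-68.3,260));s=env.state();print(s['opening'],s['grip_force'])
```

```text
[[   0.     -0.96   -0.28   80.44]
 [   1.      0.      0.     -0.94]
 [  -0.     -0.28    0.96 -162.03]
 [   0.      0.      0.      1.  ]]
tool shift [-290.1   33.4   -1.2] pos [521.  210.  258.8] rot [-1.7984e+02  1.0000e-02  1.0103e+02]
0.12098204896232172 29.99939650297165
```

Emit:
{"api": "carry_out", "payload": {"motion": [[-40, 7, 0, 0, 1], [-40, 7, 0, 0, 1], [-40, 7, 0, 0, 1], [-40, 7, 0, 0, 1], [-40, 7, 0, 0, 1], [-40, 7, 0, 0, 1], [-40, 7, 0, 0, 1], [-20, 4, 0, 0, 1], [0, 0, 0, 0, 1], [0, 0, 0, 0, 1]]}}

```text
t: 6.3
eef_pos: [631.1, -70.6, 259.6]
tcp_rot: [-3.14, -0.001, 1.767]
ft_force: [-0.4, 1.2, -0.1]
opening: 0.124
grip_force: 30.0
```

Run:
```python
from h import *
r=wrist(19,740,110,750,600,2)
for x in range(450,740,50): cv2.putText(r,str(x),(0,2*(740-x)+4),0,.4,(0,0,255));cv2.line(r,(28,2*(740-x)),(36,2*(740-x)),(0,0,255),1)
cv2.imwrite('pics/w2.png',r)
shift((630.8,-74.2,26));print(env.state()['opening'])
```

```text
tool shift [ -4.1  -0.8 234. ] pos [631.  -70.1 260. ] rot [-1.7994e+02 -5.0000e-02  1.0129e+02]
0.11987647716697135
```

View pics/w2.png

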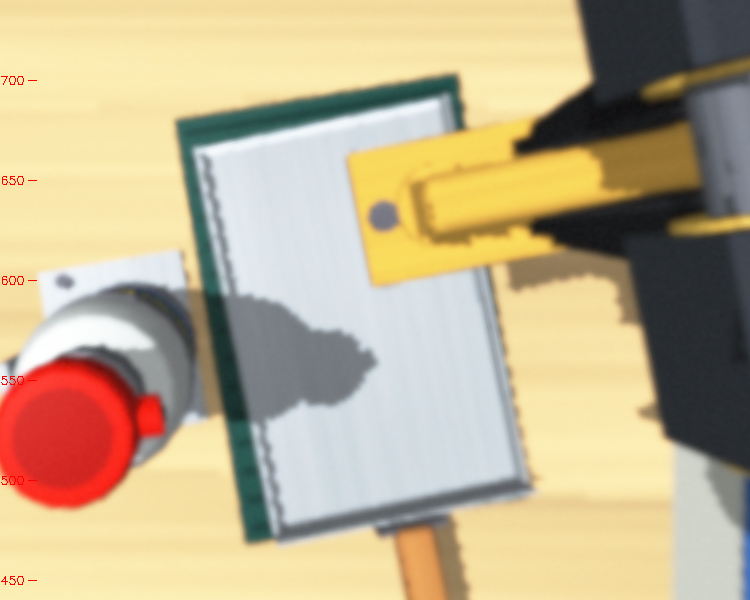

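The wrist view agrees with the tray pose: open edge centre near (680,-51), yaw about 11.5°. I'll lower into the slot and release.

Emit:
{"api": "carry_out", "payload": {"motion": [[-4, -1, 40, 0, 1], [0, 0, 40, 0, 1], [0, 0, 40, 0, 1], [0, 0, 40, 0, 1], [0, 0, 40, 0, 1], [0, 0, 20, 0, 1], [0, 0, 9, 0, 1], [0, 0, 4, 0, 1], [0, 0, 0, 0, 1], [0, 0, 0, 0, 1]]}}

```text
t: 7.35
eef_pos: [631.8, -75.6, 29.0]
tcp_rot: [3.14, 0.001, 1.767]
ft_force: [-0.3, 0.1, -0.6]
opening: 0.123
grip_force: 30.0
```

Emit:
{"api": "carry_out", "payload": {"motion": [[0, 0, 1, 0, 1], [0, 0, 0, 0, 1], [0, 0, 0, 0, 0.7], [0, 0, 0, 0, 0.7], [0, 0, 0, 0, 0.7], [0, 0, 0, 0, 0.7], [0, 0, -20, 0, 0.7], [0, 0, -40, 0, 0.7], [0, 0, -40, 0, 0.7], [0, 0, 0, 0, 0.7]]}}

```text
t: 8.35
eef_pos: [633.3, -76.1, 131.8]
tcp_rot: [3.134, 0.003, 1.767]
ft_force: [1.2, 1.3, -0.7]
opening: 0.3
grip_force: 0.0
```

Emit:
{"api": "carry_out", "payload": {"motion": [[0, 0, -43, 0, 0.53], [0, 0, -43, 0, 0.53], [0, 0, -43, 0, 0.53], [40, -8, 0, 0, 0.53], [45, -9, 0, 0, 0.53], [45, -9, 0, 0, 0.53], [45, -9, 0, 0, 0.53], [45, -9, 0, 0, 0.53], [45, -9, 0, 0, 0.53], [45, -9, 0, 0, 0.53], [45, -9, 0, 0, 0.53]]}}

```text
t: 9.45
eef_pos: [491.3, 260.1, 255.1]
tcp_rot: [-3.141, 0.0, 1.767]
ft_force: [1.6, -0.1, -0.1]
opening: 0.47
grip_force: 0.0
```

Emit:
{"api": "carry_out", "payload": {"motion": [[42, -7, 0, 0, 0.53], [30, -3, 0, 5.1, 0.53], [0, 0, 40, 5.1, 0.53], [0, 0, 40, 5.1, 0.53], [0, 0, 40, 0, 0.53], [0, 0, 10, 0, 0.53], [0, 0, 0, 0, 0.53], [0, 0, 0, 0, 0.53]]}}

```text
t: 10.25
eef_pos: [469.3, 327.6, 127.0]
tcp_rot: [3.14, -0.001, 1.5]
ft_force: [0.0, 0.5, 0.6]
opening: 0.468
grip_force: 0.0
```

Run:
```python
from h import *
r=gold(8,520,400,760,560,4);cv2.imwrite('pics/w3.png',r)
shift((470.3,327,21));print(env.state()['t'],env.state()['opening'])
```

```text
gold 390.9 329.2 [ 16.8 141.4] 88.6
gold 417.7 323.9 [97.1 35.8] 8.9
gold 463.8 252.4 [34.  83.1] 3.8
gold 473.2 341.5 [111.6 136.5] 66.8
tool shift [ -0.8   0.7 106.4] pos [469.4 327.7 127.4] rot [ 1.7987e+02 -9.0000e-02  8.5940e+01]
10.3 0.4714212974894763
```

View pics/w3.png

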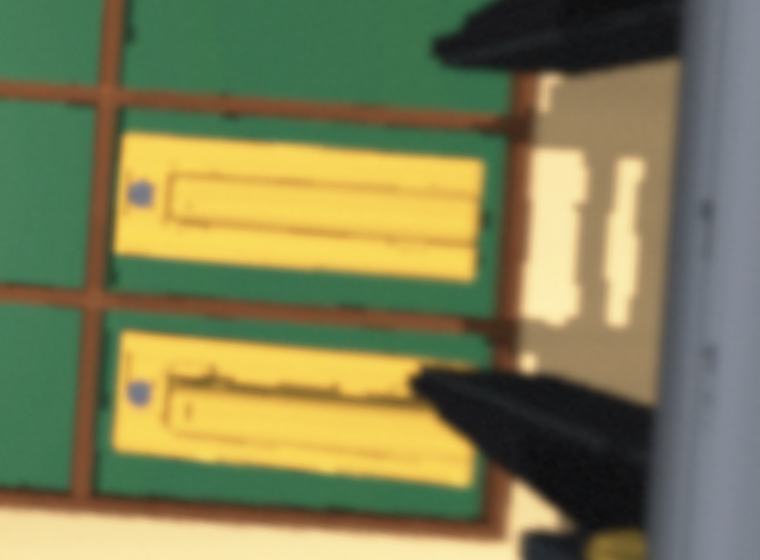

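The two remaining pulls are at pixels (299,207), i.e. (468,325), and (297,408), i.e. (418,326). I'll take the first.

Emit:
{"api": "carry_out", "payload": {"motion": [[-2.5, -1, 30, 0, 0.53], [0, 0, 30, 0, 0.53], [0, 0, 30, 0, 0.53], [0, 0, 12, 0, 0.53], [0, 0, 4, 0, 0.53], [0, 0, 0, 0, 0.53], [0, 0, 0, 0, 1], [0, 0, 0, 0, 1], [0, 0, 0, 0, 1], [0, 0, 0, 0, 1], [0, 0, 0, 0, 1], [0, 0, 0, 0, 1]]}}

```text
t: 11.5
eef_pos: [467.6, 325.0, 19.9]
tcp_rot: [3.141, -0.0, 1.5]
ft_force: [-0.2, -0.1, 3.9]
opening: 0.124
grip_force: 30.0
```

Emit:
{"api": "carry_out", "payload": {"motion": [[0, 0, -20, 0, 1], [0, 0, -45, 0, 1], [0, 0, -45, 0, 1], [0, 0, -45, -5.1, 1], [0, 0, -45, -5.1, 1], [0, 0, -40, -5.2, 1], [0, 0, 0, 0, 1], [0, 0, 0, 0, 1]]}}

```text
t: 12.3
eef_pos: [467.2, 324.8, 259.9]
tcp_rot: [3.141, -0.0, 1.768]
ft_force: [-0.3, -0.3, -1.8]
opening: 0.124
grip_force: 30.0
```

Run:
```python
from h import *
shift((522,-95.9,26.5));print(env.state()['t'],env.state()['opening'])
```

```text
tool shift [-423.3  -28.9  233.2] pos [467.2 324.8 259.9] rot [ 1.7994e+02 -2.0000e-02  1.0129e+02]
12.3 0.12397891694396186
```

Emit:
{"api": "carry_out", "payload": {"motion": [[-23, -3, 0, 0, 1], [-40, -3, 0, 0, 1], [-45, -3, 0, 0, 1], [-45, -3, 0, 0, 1], [-45, -3, 0, 0, 1], [-45, -3, 0, 0, 1], [-45, -3, 0, 0, 1], [-45, -3, 0, 0, 1], [-45, -3, 0, 0, 1], [-45, -2, 0, 0, 1], [0, 0, 0, 0, 1], [0, 0, 0, 0, 1]]}}

```text
t: 13.5
eef_pos: [521.4, -96.2, 257.8]
tcp_rot: [-3.139, -0.002, 1.766]
ft_force: [-0.3, 0.2, -0.5]
opening: 0.125
grip_force: 30.0
```

Emit:
{"api": "carry_out", "payload": {"motion": [[0, 0, 40, 0, 1], [0, 0, 40, 0, 1], [0, 0, 40, 0, 1], [0, 0, 40, 0, 1], [0, 0, 40, 0, 1], [0, 0, 20, 0, 1], [0, 0, 9, 0, 1], [0, 0, 2, 0, 1], [0, 0, 0, 0, 1], [0, 0, 0, 0, 1]]}}

```text
t: 14.5
eef_pos: [522.6, -95.4, 29.7]
tcp_rot: [3.14, 0.001, 1.769]
ft_force: [-0.7, 0.2, -0.1]
opening: 0.125
grip_force: 30.0
```

Emit:
{"api": "carry_out", "payload": {"motion": [[0, 0, 3, 0, 1], [0, 0, 1.5, 0, 1], [0, 0, 0, 0, 1], [0, 0, 0, 0, 0.75], [0, 0, 0, 0, 0.75], [0, 0, 0, 0, 0.75], [0, 0, 0, 0, 0.75], [0, 0, -20, 0, 0.75], [0, 0, -40, 0, 0.75], [0, 0, -45, 0, 0.75], [0, 0, -45, 0, 0.75], [0, 0, -45, 0, 0.75]]}}

```text
t: 15.7
eef_pos: [521.7, -95.5, 221.1]
tcp_rot: [3.142, -0.0, 1.769]
ft_force: [0.1, -0.7, -1.0]
opening: 0.251
grip_force: 0.0
```

Emit:
{"api": "carry_out", "payload": {"motion": [[20, -7, -40, 0, 0.53], [40, -8, 0, 0, 0.53], [45, -8, 0, 0, 0.53], [45, -8, 0, 0, 0.53], [45, -8, 0, 0, 0.53], [45, -8, 0, 0, 0.53], [45, -8, 0, 0, 0.53], [45, -8, 0, 0, 0.53], [45, -3, 0, 0, 0.53], [30, 0, 0, 0, 0.53], [0, 0, 0, 0, 0.53]]}}

```text
t: 16.8
eef_pos: [376.8, 291.2, 259.1]
tcp_rot: [3.141, -0.001, 1.772]
ft_force: [0.1, -0.2, -0.7]
opening: 0.468
grip_force: 0.0
```

Run:
```python
from h import *
shift((418,325.2,21));print(env.state()['t'],env.state()['opening'])
```

```text
tool shift [ 25.   47.1 238.1] pos [376.8 291.2 259.1] rot [ 1.7999e+02 -3.0000e-02  1.0154e+02]
16.8 0.4680546581400582
```

Emit:
{"api": "carry_out", "payload": {"motion": [[12, 23, 0, 0, 0.53], [13, 24, 0, 0, 0.53], [0, 0, 40, 5.1, 0.53], [0, 0, 40, 5.1, 0.53], [0, 0, 40, 5.2, 0.53], [0, 0, 30, 0, 0.53], [0, 0, 0, 0, 0.53], [0, 0, 0, 0, 0.53]]}}

```text
t: 17.6
eef_pos: [419.3, 322.0, 109.7]
tcp_rot: [-3.141, 0.0, 1.5]
ft_force: [0.3, -0.1, 0.9]
opening: 0.469
grip_force: 0.0
```

Run:
```python
from h import *
shift((418,325.2,20.5));print(env.state()['t'],env.state()['opening'])
```

```text
tool shift [ 3.1 -1.5 89.2] pos [419.3 322.  109.7] rot [-1.7998e+02  1.0000e-02  8.5930e+01]
17.6 0.4691795687066945
```

Emit:
{"api": "carry_out", "payload": {"motion": [[3, -1.5, 30, 0, 0.53], [0, 0, 30, 0, 0.53], [0, 0, 20, 0, 0.53], [0, 0, 7, 0, 0.53], [0, 0, 2, 0, 0.53], [0, 0, 0, 0, 0.53], [0, 0, 0, 0, 1], [0, 0, 0, 0, 1], [0, 0, 0, 0, 1], [0, 0, 0, 0, 1], [0, 0, 0, 0, 1], [0, 0, 0, 0, 1]]}}

```text
t: 18.8
eef_pos: [417.8, 325.5, 20.3]
tcp_rot: [3.141, -0.0, 1.5]
ft_force: [-0.1, -0.7, 3.7]
opening: 0.124
grip_force: 30.0
```

Emit:
{"api": "carry_out", "payload": {"motion": [[0, 0, -20, 0, 1], [0, 0, -45, 0, 1], [0, 0, -45, 0, 1], [0, 0, -45, -5.1, 1], [0, 0, -45, -5.1, 1], [0, 0, -40, -5.2, 1], [0, 0, 0, 0, 1], [0, 0, 0, 0, 1]]}}

```text
t: 19.6
eef_pos: [417.5, 325.3, 260.4]
tcp_rot: [3.141, -0.0, 1.768]
ft_force: [-0.4, -0.5, -1.0]
opening: 0.122
grip_force: 30.0
```

Run:
```python
from h import *
shift((554.4,-89.5,25.5));print(env.state()['t'],env.state()['opening'])
```

```text
tool shift [-433.7   52.8  234.7] pos [417.5 325.3 260.4] rot [ 1.7994e+02 -2.0000e-02  1.0129e+02]
19.6 0.12224730218293779
```

Emit:
{"api": "carry_out", "payload": {"motion": [[-33, 3, 0, 0, 1], [-40, 5, 0, 0, 1], [-45, 5, 0, 0, 1], [-45, 5, 0, 0, 1], [-45, 5, 0, 0, 1], [-45, 5, 0, 0, 1], [-45, 5, 0, 0, 1], [-45, 5, 0, 0, 1], [-45, 7, 0, 0, 1], [-45, 8, 0, 0, 1], [0, 0, 0, 0, 1], [0, 0, 0, 0, 1]]}}

```text
t: 20.8
eef_pos: [554.1, -89.4, 257.9]
tcp_rot: [-3.138, -0.002, 1.766]
ft_force: [-0.4, -0.1, 0.2]
opening: 0.122
grip_force: 30.0
```

Run:
```python
from h import *
r=wrist(12,720,60,720,600,2.2);cv2.imwrite('pics/w4.png',r)
shift((554.4,-89.5,25.5));print(env.state()['t'],env.state()['opening'])
```

```text
tool shift [ -1.5   0.8 232.9] pos [554.  -88.4 258.4] rot [-1.7984e+02 -1.0000e-01  1.0127e+02]
20.85 0.12427785458257508
```

View pics/w4.png

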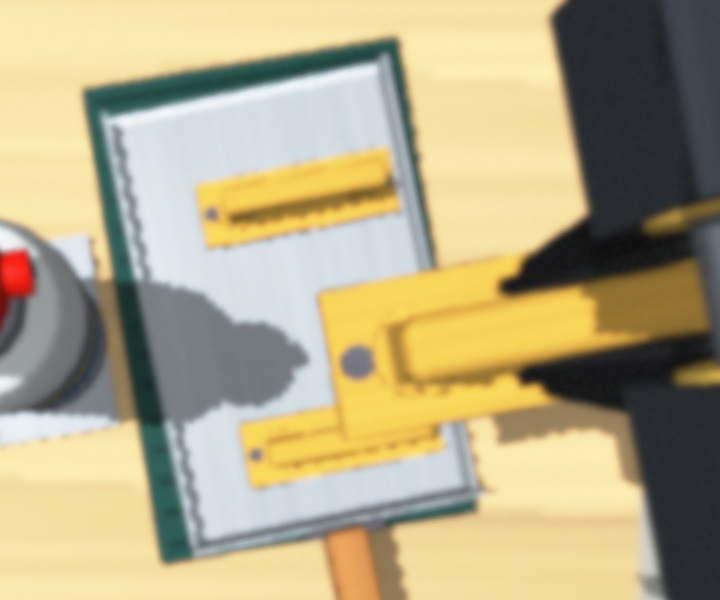

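Both placed pulls lie flat in the tray, at pixels (300,197) and (343,445), with room between them. I'll lower the third.

Emit:
{"api": "carry_out", "payload": {"motion": [[-3, 2, 40, 0, 1], [0, 0, 40, 0, 1], [0, 0, 40, 0, 1], [0, 0, 40, 0, 1], [0, 0, 30, 0, 1], [0, 0, 20, 0, 1], [0, 0, 12, 0, 1], [0, 0, 6, 0, 1], [0, 0, 0, 0, 1], [0, 0, 0, 0, 1]]}}

```text
t: 21.85
eef_pos: [557.7, -91.1, 32.9]
tcp_rot: [3.14, 0.0, 1.769]
ft_force: [-0.2, 0.1, -0.4]
opening: 0.121
grip_force: 30.0
```

Emit:
{"api": "carry_out", "payload": {"motion": [[0, 0, 4, 0, 1], [0, 0, 3, 0, 1], [0, 0, 0.5, 0, 1], [0, 0, 0, 0, 0.78], [0, 0, 0, 0, 0.78], [0, 0, 0, 0, 0.78], [0, 0, 0, 0, 0.78], [0, 0, -20, 0, 0.78], [0, 0, -40, 0, 0.78], [0, 0, -45, 0, 0.78], [0, 0, -45, 0, 0.78], [0, 0, -45, 0, 0.78]]}}

```text
t: 23.05
eef_pos: [556.9, -91.2, 221.6]
tcp_rot: [3.142, -0.0, 1.769]
ft_force: [0.5, -0.6, -0.5]
opening: 0.22
grip_force: 0.0
```

Run:
```python
from h import *
r=wrist(211,640,110,400,500,4)
m=cv2.cvtColor(r,cv2.COLOR_BGR2HSV);m=cv2.inRange(m,(0,150,60),(8,255,255))|cv2.inRange(m,(172,150,60),(180,255,255))
q=max(cv2.findContours(m,0,2)[0],key=cv2.contourArea);(u,v),rad=cv2.minEnclosingCircle(q);print('cap',640-v/4,110-u/4,rad/4)
cv2.imwrite('pics/cap.png',r)
shift((562,44,250));print(env.state()['t'],env.state()['opening'])
```

```text
cap 566.7010345458984 40.99974060058594 23.311908721923828
tool shift [132.4  29.6 -21.6] pos [559.2 -91.7 228.7] rot [179.5    0.25 101.34]
23.1 0.2193251899168849
```

View pics/cap.png

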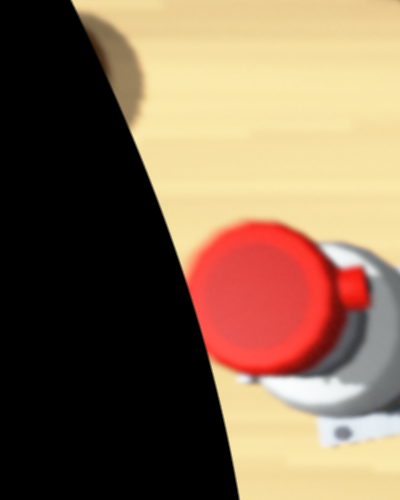

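The lighter disc of the cap top is at pixel (255,297), i.e. (565,46); averaged with the earlier estimate that gives (563.5,45). I'll close the fingers and move above it.

Emit:
{"api": "carry_out", "payload": {"motion": [[0, 0, -30, 0, 1], [0, 0, 0, 0, 1], [33, 8, 0, 0, 1], [33, 8, 0, 0, 1], [33, 8, 0, 0, 1], [33, 8, 0, 0, 1], [0, 0, 0, 0, 1], [0, 0, 0, 0, 1], [0, 0, 0, 0, 1]]}}

```text
t: 24.0
eef_pos: [562.6, 43.8, 249.1]
tcp_rot: [-3.141, -0.0, 1.768]
ft_force: [0.1, 0.1, -0.5]
opening: 0.003
grip_force: 0.0
```

Run:
```python
from h import *
shift((563.5,45,219));print(env.state()['t'],env.state()['opening'],env.state()['ft_force'])
```

```text
tool shift [ 1.   1.1 30.1] pos [562.6  43.8 249.1] rot [-179.96   -0.    101.31]
24.0 0.003296623858556174 [ 0.13490375  0.11929956 -0.50677163]
```

Emit:
{"api": "carry_out", "payload": {"motion": [[1, 1, 20, 0, 1], [0, 0, 7, 0, 1], [0, 0, 4, 0, 1], [0, 0, 4, 0, 1], [0, 0, 3, 0, 1], [0, 0, 2, 0, 1], [0, 0, 0, 0, 1], [0, 0, 0, 0, 1]]}}

```text
t: 24.8
eef_pos: [563.6, 45.2, 210.2]
tcp_rot: [3.141, 0.001, 1.769]
ft_force: [-4.4, -3.6, 5.6]
opening: 0.007
grip_force: 2.9
```

Emit:
{"api": "carry_out", "payload": {"motion": [[0, 0, 2, 0, 1], [0, 0, 1, 0, 1], [0, 0, 0.5, 0, 1], [0, 0, 0, 0, 1], [0, 0, 0, 0, 1]]}}

```text
t: 25.3
eef_pos: [563.7, 45.2, 207.3]
tcp_rot: [3.14, 0.001, 1.769]
ft_force: [-4.4, -3.0, 9.5]
opening: 0.003
grip_force: 5.2
```

Emit:
{"api": "carry_out", "payload": {"motion": [[0, 0, 1, 0, 1], [0, 0, 0, 0, 1], [0, 0, 0, 0, 1]]}}

```text
t: 25.6
eef_pos: [563.7, 45.2, 207.1]
tcp_rot: [3.139, 0.001, 1.769]
ft_force: [-6.8, -3.2, 18.9]
opening: 0.009
grip_force: 9.3
```

Emit:
{"api": "carry_out", "payload": {"motion": [[0, 0, -6, 0, 1], [0, 0, -10, 0, 1], [0, 0, -10, 0, 1], [0, 0, 0, 0, 1], [0, 0, 0, 0, 1], [0, 0, 0, 0, 1], [0, 0, 10, 0, 1], [0, 0, 6, 0, 1], [0, 0, 5, 0, 1], [0, 0, 3, 0, 1], [0, 0, 1.5, 0, 1], [0, 0, 0, 0, 1]]}}

```text
t: 26.8
eef_pos: [563.7, 45.6, 207.1]
tcp_rot: [3.14, 0.0, 1.769]
ft_force: [-4.7, 0.5, 20.7]
opening: 0.005
grip_force: 10.2
```

Emit:
{"api": "carry_out", "payload": {"motion": [[0, 0, 0.5, 0, 1], [0, 0, 0, 0, 1], [0, 0, 0, 0, 1]]}}

```text
t: 27.1
eef_pos: [563.8, 45.7, 207.1]
tcp_rot: [3.139, 0.0, 1.769]
ft_force: [-5.3, 0.9, 23.1]
opening: 0.007
grip_force: 12.2
```

Both strokes bottomed out (force jumped past 18 N at z=207). I'll retract and go to the handle.

Emit:
{"api": "carry_out", "payload": {"motion": [[0, 0, -10, 0, 1], [0, 0, -25, 0, 1], [0, 0, -25, 0, 1], [-20, -25, 0, 0, 1], [-33, -33, 0, 0, 0.4], [-33, -33, 0, 0, 0.4], [-32, -32, 0, 0, 0.4], [0, 0, 0, 0, 0.4], [0, 0, 0, 0, 0.4]]}}

```text
t: 28.0
eef_pos: [465.8, -94.8, 264.9]
tcp_rot: [-3.141, -0.0, 1.766]
ft_force: [0.1, -0.9, 0.1]
opening: 0.366
grip_force: 0.0
```

Emit:
{"api": "carry_out", "payload": {"motion": [[0, 0, 10, 8.2, 0.4], [0, 0, 10, 8.2, 0.4], [0, 0, 10, 8.2, 0.4], [0, 0, 10, 8.2, 0.4], [0, 0, 10, 8.2, 0.4], [0, 0, 10, 8.2, 0.4], [0, 0, 10, 8.2, 0.4], [0, 0, 10, 8.2, 0.4], [0, 0, 10, 8.2, 0.4], [0, 0, 10, 8.2, 0.4], [0, 0, 10, 8, 0.4], [0, 0, 0, 0, 0.4]]}}

```text
t: 29.2
eef_pos: [466.2, -93.0, 153.7]
tcp_rot: [-3.14, 0.002, 0.197]
ft_force: [-0.5, -0.2, 0.7]
opening: 0.601
grip_force: 0.0
```

Run:
```python
from h import *
r=wrist(20,720,60,480,600,1.8);cv2.imwrite('pics/w5.png',r)
shift((466.5,-93.8,25));print(env.state()['t'],env.state()['opening'])
c=env.read_camera('top')
h=cv2.cvtColor(np.ascontiguousarray(rect(c,62,850,0,2000,2200,4)),cv2.COLOR_BGR2HSV)
m=cv2.inRange(h,(100,90,40),(130,255,255));m[:,:600]=0;m[2000:]=0;m[:500]=0
cs=max(cv2.findContours(m,0,2)[0],key=cv2.contourArea);(u,v),wh,a=cv2.minAreaRect(cs);print('basin rim',850-v/4,0-u/4,np.array(wh)/4,a)
```

```text
tool shift [  0.2   0.7 129.5] pos [466.4 -93.3 154.5] rot [-1.7994e+02  7.0000e-02  1.1590e+01]
29.25 0.5988554112046323
basin rim 516.375 -335.875 [202.74996948 243.74996948] -0.0
```

View pics/w5.png

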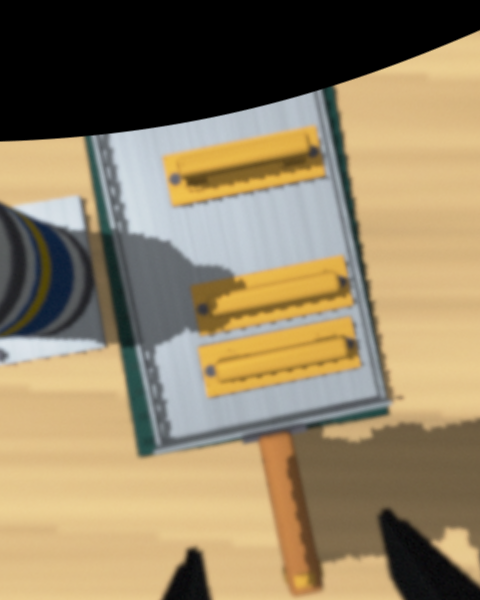

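All three pulls lie flat in the tray with the handle between the open fingers. I'll descend and grip.

Emit:
{"api": "carry_out", "payload": {"motion": [[0, 0.5, 35, 0, 0.4], [0, 0, 35, 0, 0.4], [0, 0, 30, 0, 0.4], [0, 0, 20, 0, 0.4], [0, 0, 9, 0, 0.4], [0, 0, 0, 0, 0.4], [0, 0, 0, 0, 1], [0, 0, 0, 0, 1], [0, 0, 0, 0, 1], [0, 0, 0, 0, 1], [0, 0, 0, 0, 1], [0, 0, 0, 0, 1]]}}

```text
t: 30.5
eef_pos: [466.3, -94.8, 26.4]
tcp_rot: [3.141, -0.0, 0.198]
ft_force: [-0.4, 0.5, 3.2]
opening: 0.187
grip_force: 30.0
```

Emit:
{"api": "carry_out", "payload": {"motion": [[0, 0, -3, 0, 1], [0, 0, -3, 0, 1], [0, 0, -4, 0, 1], [0, 0, 0, 0, 1], [0, 0, 0, 0, 1], [0, 0, 0, 0, 1]]}}

```text
t: 31.1
eef_pos: [466.1, -94.7, 36.1]
tcp_rot: [-3.141, 0.0, 0.198]
ft_force: [-0.4, 0.2, -2.6]
opening: 0.191
grip_force: 30.0
```

Run:
```python
from h import *
s=env.state();print(s['t'],s['eef_pos'],s['ft_force'],s['moment'],s['opening'])
c=env.read_camera('scene');a=proj(c,(584,-69,20)).astype(int);print(a)
cv2.imwrite('pics/s6.png',cv2.resize(c['color'][a[1]-60:a[1]+60,a[0]-80:a[0]+80,::-1],None,fx=4,fy=4,interpolation=2))
```

```text
31.1 [466.14041936 -94.73724458  36.07396975] [-0.38192942  0.20047229 -2.647502  ] [-0.07545006  0.45123905 -0.03788198] 0.1910203550867203
[299 208]
```

View pics/s6.png

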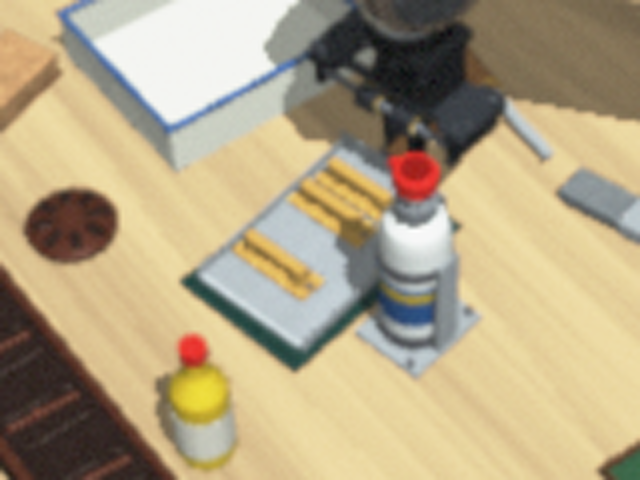

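Emit:
{"api": "carry_out", "payload": {"motion": [[0, 0, -4, 0, 1], [0, 0, -4, 0, 1], [0, 0, -4, 0, 1], [0, 0, 0, 0, 1], [0, 0, 0, 0, 1], [0, 0, 0, 0, 1]]}}

```text
t: 31.75
eef_pos: [466.3, -94.8, 48.1]
tcp_rot: [3.142, -0.0, 0.198]
ft_force: [-0.9, 0.4, -3.0]
opening: 0.189
grip_force: 30.0
```

```bash
cat >> h.py <<'E'
def tray(pivot,yaw):
    """grey-floor mask check: pitch of the tray from best fit of lip corner projections is judged by eye; here only force"""
    s=env.state();print(s['t'],s['eef_pos'].round(1),s['ft_force'].round(2),s['moment'].round(3),round(s['opening'],3),s['grip_force'])
def lip(p,yaw,th,r=220,dz=-28,w=65):
    """lip corners, r ahead and dz below the grasp point, pitched th deg down"""
    t=np.radians(th);a=r*np.cos(t)+dz*np.sin(t);b=dz*np.cos(t)-r*np.sin(t);e=np.array([np.cos(yaw),np.sin(yaw),0]);f=np.array([-np.sin(yaw),np.cos(yaw),0])
    o=np.array(p)+[0,0,11]
    return [o+e*a+np.array([0,0,b])+f*k for k in (w,-w)]
E
python3 - <<'E'
from h import *
tray(0,0);s=env.state();c=env.read_camera('scene')
a=(299,208);im=c['color'][a[1]-60:a[1]+60,a[0]-80:a[0]+80,::-1];im=cv2.resize(im,None,fx=4,fy=4,interpolation=2)
for th,col in ((0,(255,0,0)),(3,(0,255,0)),(6,(0,0,255))):
    q=[tuple(int(v) for v in ((proj(c,X)-np.array(a)+[80,60])*4+1.5)) for X in lip(s['eef_pos'],.198,th)];print(th,q);cv2.line(im,*q,col,1)
cv2.imwrite('pics/s7.png',im)
E
```

```text
31.75 [466.3 -94.8  48.1] [-0.94  0.43 -2.96] [-0.118  0.338 -0.028] 0.189 29.999611973762512
0 [(298, 338), (192, 262)]
3 [(300, 344), (194, 269)]
6 [(302, 350), (197, 275)]
```

View pics/s7.png

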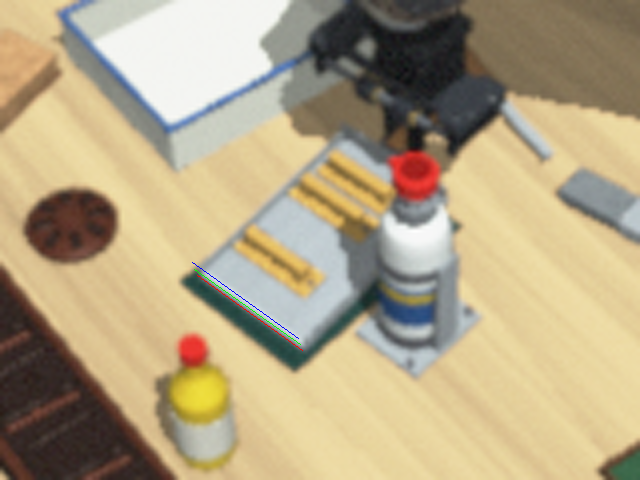

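Lip is still on the mat: pad torsion alone won't hold the load level. I'll regrip deeper and closer to the end wall, so that the fingers below the handle bear on the wall and stop the droop at a shallow angle.

Emit:
{"api": "carry_out", "payload": {"motion": [[0, 0, 6, 0, 1], [0, 0, 8, 0, 1], [0, 0, 7.5, 0, 1], [0, 0, 0, 0, 1], [0, 0, 0, 0, 0.6], [0, 0, 0, 0, 0.6], [0, 0, 0, 0, 0.6], [4, 0, 4, 0, 0.6], [0, 0, 5, 0, 0.6], [0, 0, 0, 0, 0.6], [0, 0, 0, 0, 0.6]]}}

```text
t: 32.9
eef_pos: [470.0, -93.9, 17.4]
tcp_rot: [-3.141, 0.0, 0.198]
ft_force: [0.2, 0.5, 0.0]
opening: 0.396
grip_force: 0.0
```

Emit:
{"api": "carry_out", "payload": {"motion": [[0, 0, 0, 0, 1], [0, 0, 0, 0, 1], [0, 0, 0, 0, 1], [0, 0, 0, 0, 1], [0, 0, -5, 0, 1], [0, 0, -10, 0, 1], [0, 0, -10, 0, 1], [0, 0, -10, 0, 1], [0, 0, -10, 0, 1], [0, 0, 0, 0, 1], [0, 0, 0, 0, 1]]}}

```text
t: 34.0
eef_pos: [470.2, -94.0, 62.9]
tcp_rot: [3.141, -0.001, 0.198]
ft_force: [0.2, 0.4, -3.5]
opening: 0.185
grip_force: 31.6
```

Run:
```python
from h import *
tray(0,0)
```

```text
34.0 [470.2 -94.   62.9] [ 0.21  0.38 -3.49] [-0.059  0.482  0.016] 0.185 31.644883728877176
```

Emit:
{"api": "carry_out", "payload": {"motion": [[0, 0, -5, 0, 1], [0, 0, -5, 0, 1], [0, 0, -5, 0, 1], [0, 0, 0, 0, 1], [0, 0, 0, 0, 1]]}}

```text
t: 34.5
eef_pos: [470.1, -94.0, 77.7]
tcp_rot: [3.142, -0.0, 0.198]
ft_force: [-0.2, -0.4, -3.7]
opening: 0.187
grip_force: 31.6
```

Run:
```python
from h import *
tray(0,0);s=env.state();c=env.read_camera('scene')
a=(299,208);im=c['color'][a[1]-60:a[1]+60,a[0]-80:a[0]+80,::-1];im=cv2.resize(im,None,fx=4,fy=4,interpolation=2)
for th,col in ((4,(255,0,0)),(8,(0,255,0)),(12,(0,255,255)),(16,(0,0,255))):
    q=[tuple(int(v) for v in ((proj(c,X)-np.array(a)+[80,60])*4+1.5)) for X in lip(s['eef_pos']+np.array([0,0,8]),.198,th,216)];print(th,q);cv2.line(im,*q,col,1)
cv2.imwrite('pics/s8.png',im)
```

```text
34.5 [470.1 -94.   77.7] [-0.23 -0.44 -3.66] [-0.046  0.567 -0.017] 0.187 31.63955926458584
4 [(299, 321), (192, 245)]
8 [(302, 328), (196, 253)]
12 [(307, 335), (201, 260)]
16 [(312, 340), (206, 265)]
```

View pics/s8.png

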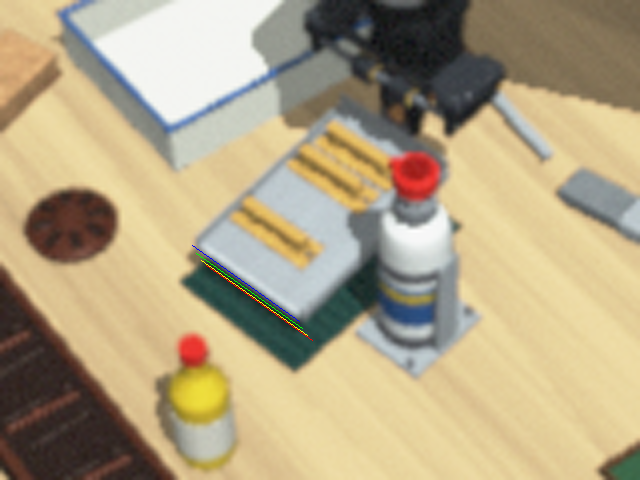

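The tray is lifted clear of the mat, drooping only about 4° and held against the fingers, with the pulls in place. A droop of about 14° will let me set the lip on the basin floor gently, so I'll lower it and regrip 4 mm further back.

Emit:
{"api": "carry_out", "payload": {"motion": [[0, 0, 10, 0, 1], [0, 0, 10, 0, 1], [0, 0, 10, 0, 1], [0, 0, 10, 0, 1], [0, 0, 10, 0, 1], [0, 0, 7, 0, 1], [0, 0, 3, 0, 1], [0, 0, 0, 0, 1], [0, 0, 0, 0, 0.6], [0, 0, 0, 0, 0.6], [0, 0, 0, 0, 0.6]]}}

```text
t: 35.65
eef_pos: [470.4, -94.1, 17.7]
tcp_rot: [3.141, -0.001, 0.198]
ft_force: [-0.0, -0.0, 0.2]
opening: 0.369
grip_force: 0.0
```

Emit:
{"api": "carry_out", "payload": {"motion": [[-4, 0, 0, 0, 0.6], [0, 0, 0, 0, 0.6], [0, 0, 0, 0, 1], [0, 0, 0, 0, 1], [0, 0, 0, 0, 1], [0, 0, 0, 0, 1], [0, 0, -10, 0, 1], [0, 0, -10, 0, 1], [0, 0, -10, 0, 1], [0, 0, -10, 0, 1], [0, 0, -10, 0, 1], [0, 0, 0, 0, 1]]}}

```text
t: 36.85
eef_pos: [466.7, -94.9, 69.1]
tcp_rot: [3.14, -0.002, 0.198]
ft_force: [0.5, 0.2, -4.0]
opening: 0.187
grip_force: 31.3
```

Emit:
{"api": "carry_out", "payload": {"motion": [[0, 0, -5, 0, 1], [0, 0, -5, 0, 1], [0, 0, -5, 0, 1], [0, 0, -5, 0, 1], [0, 0, -5, 0, 1], [0, 0, 0, 0, 1], [0, 0, 0, 0, 1]]}}

```text
t: 37.55
eef_pos: [466.2, -94.7, 92.7]
tcp_rot: [3.142, -0.0, 0.198]
ft_force: [-0.6, -0.1, -4.0]
opening: 0.189
grip_force: 31.2
```

```bash
cat >> h.py <<'E'
def pitch(off,r=220,lo=-5,hi=60):
    """droop of the held tray by edge strength along the lip's predicted line in the scene camera; off = handle centre above grasp point"""
    s=env.state();c=env.read_camera('scene');g=cv2.cvtColor(c['color'],cv2.COLOR_RGB2GRAY).astype('f4')
    yaw=s['tcp_rot'][2];out=[]
    for th in np.arange(lo,hi,1.):
        A,B=lip(s['eef_pos']+np.array([0,0,off]),yaw,th,r,w=60)
        P=np.array([proj(c,A+(B-A)*k) for k in np.linspace(0,1,40)],'f4');d=P[-1]-P[0];n=np.array([-d[1],d[0]])/np.hypot(*d)
        if n[1]<0:n=-n
        f=lambda Q:cv2.remap(g,Q[:,:1].astype('f4'),Q[:,1:].astype('f4'),1).ravel()
        out.append((np.median(f(P-1.5*n)-f(P+1.5*n)),th))
    print('lip edges (contrast,deg):',[(round(float(a),1),t) for a,t in sorted(out)[::-1][:6]])
E
python3 - <<'E'
from h import *
tray(0,0);pitch(8)
E
```

```text
37.55 [466.2 -94.7  92.7] [-0.62 -0.12 -4.  ] [-0.059  0.522 -0.005] 0.189 31.20266071666265
lip edges (contrast,deg): [(162.7, np.float64(8.0)), (161.4, np.float64(32.0)), (160.3, np.float64(33.0)), (159.7, np.float64(9.0)), (158.9, np.float64(31.0)), (158.8, np.float64(7.0))]
```

Emit:
{"api": "carry_out", "payload": {"motion": [[0, 0, 12, 0, 1], [0, 0, 12, 0, 1], [0, 0, 12, 0, 1], [0, 0, 12, 0, 1], [0, 0, 12, 0, 1], [0, 0, 10, 0, 1], [0, 0, 5, 0, 1], [0, 0, 0, 0, 1], [0, 0, 0, 0, 0.6], [0, 0, 0, 0, 0.6], [-3, 0, 0, 0, 0.6], [0, 0, 0, 0, 0.6]]}}

```text
t: 38.8
eef_pos: [463.0, -95.3, 17.7]
tcp_rot: [-3.141, -0.0, 0.198]
ft_force: [-0.6, 0.4, -0.2]
opening: 0.396
grip_force: 0.0
```

Emit:
{"api": "carry_out", "payload": {"motion": [[0, 0, 0, 0, 1], [0, 0, 0, 0, 1], [0, 0, 0, 0, 1], [0, 0, 0, 0, 1], [0, 0, -10, 0, 1], [0, 0, -10, 0, 1], [0, 0, -10, 0, 1], [0, 0, -10, 0, 1], [0, 0, -10, 0, 1], [0, 0, -5, 0, 1], [0, 0, -5, 0, 1], [0, 0, 0, 0, 1]]}}

```text
t: 40.0
eef_pos: [463.4, -95.4, 78.2]
tcp_rot: [3.141, -0.001, 0.198]
ft_force: [0.4, -0.5, -4.0]
opening: 0.189
grip_force: 30.1
```

Run:
```python
from h import *
tray(0,0);pitch(8,223,-5,22)
```

```text
40.0 [463.4 -95.4  78.2] [ 0.41 -0.53 -3.99] [-0.134  0.463  0.006] 0.189 30.10903862552368
lip edges (contrast,deg): [(140.5, np.float64(8.0)), (138.5, np.float64(7.0)), (138.2, np.float64(9.0)), (133.6, np.float64(10.0)), (131.1, np.float64(6.0)), (127.3, np.float64(11.0))]
```

Emit:
{"api": "carry_out", "payload": {"motion": [[0, 0, -8, 0, 1], [0, 0, -15, 0, 1], [0, 0, -15, 0, 1], [0, 0, -8, 0, 1], [0, 0, 0, 0, 1], [0, 0, 0, 0, 1], [0, 0, 0, 0, 1], [0, 0, 0, 0, 1]]}}

```text
t: 40.85
eef_pos: [463.0, -95.3, 123.1]
tcp_rot: [-3.141, 0.001, 0.198]
ft_force: [0.6, -0.3, -4.2]
opening: 0.189
grip_force: 31.3
```

Run:
```python
from h import *
tray(0,0);pitch(8,223,-5,35)
```

```text
40.85 [463.  -95.3 123.1] [ 0.6  -0.26 -4.19] [-0.073  0.523  0.03 ] 0.189 31.30259296973236
lip edges (contrast,deg): [(165.3, np.float64(9.0)), (165.0, np.float64(32.0)), (164.6, np.float64(33.0)), (163.1, np.float64(10.0)), (162.9, np.float64(8.0)), (161.6, np.float64(31.0))]
```

Run:
```python
from h import *
s=env.state();c=env.read_camera('scene')
for th in range(-6,44,2):
    A,B=lip(s['eef_pos']+np.array([0,0,8]),s['tcp_rot'][2],th,223,w=60)
    row=[]
    for k in (.1,.3,.5,.7,.9):
        u,v=proj(c,A+(B-A)*k).round().astype(int);row.append(c['color'][v,u].tolist())
    print(th,proj(c,(A+B)/2).round(),row)
```

```text
-6 [277. 204.] [[192, 203, 207], [190, 202, 204], [191, 201, 207], [223, 203, 161], [224, 201, 151]]
-4 [278. 205.] [[192, 200, 206], [188, 200, 204], [189, 199, 203], [168, 166, 160], [227, 205, 151]]
-2 [278. 207.] [[191, 201, 206], [188, 198, 203], [191, 201, 204], [164, 174, 177], [229, 207, 153]]
0 [278. 208.] [[189, 202, 206], [192, 202, 209], [192, 203, 207], [181, 191, 197], [231, 210, 155]]
2 [279. 209.] [[194, 207, 211], [207, 216, 219], [197, 208, 213], [207, 216, 219], [230, 209, 157]]
4 [279. 210.] [[211, 219, 221], [201, 213, 216], [210, 218, 222], [210, 216, 217], [228, 210, 164]]
6 [279. 211.] [[202, 213, 216], [196, 206, 210], [175, 187, 191], [170, 171, 167], [191, 181, 160]]
8 [280. 212.] [[152, 161, 165], [130, 137, 140], [156, 166, 169], [130, 138, 140], [202, 184, 152]]
10 [281. 213.] [[132, 141, 143], [102, 114, 115], [134, 144, 145], [105, 114, 115], [161, 158, 148]]
12 [281. 214.] [[66, 77, 77], [47, 59, 56], [66, 77, 77], [48, 58, 58], [137, 124, 102]]
14 [282. 215.] [[55, 67, 64], [37, 50, 48], [52, 62, 65], [38, 52, 52], [134, 121, 96]]
16 [283. 216.] [[43
[... 551 characters left out ...]
7, 77], [43, 55, 51], [66, 76, 77]]
30 [289. 219.] [[44, 78, 71], [43, 55, 54], [105, 116, 116], [78, 90, 89], [41, 54, 53]]
32 [290. 219.] [[41, 77, 72], [78, 88, 89], [152, 161, 165], [130, 137, 140], [87, 95, 95]]
34 [291. 220.] [[40, 75, 69], [127, 138, 139], [132, 141, 143], [175, 185, 189], [134, 144, 145]]
36 [292. 220.] [[42, 71, 65], [150, 161, 163], [185, 196, 200], [200, 211, 215], [187, 199, 202]]
38 [293. 220.] [[42, 72, 67], [114, 123, 124], [213, 220, 223], [204, 215, 218], [213, 220, 223]]
40 [294. 220.] [[42, 72, 67], [74, 90, 89], [210, 219, 222], [194, 207, 211], [207, 216, 219]]
42 [295. 220.] [[44, 78, 72], [46, 77, 73], [197, 207, 212], [193, 203, 208], [193, 204, 208]]
```

Droop is about 9°, stable and airborne. Next is the gentle carry to over the basin, with some extra lift first and the yaw brought to 0.

Emit:
{"api": "carry_out", "payload": {"motion": [[0, 0, -4, 0.5, 1], [0, 0, -8, 1, 1], [0, 0, -8, 1.5, 1], [0, 0, -8, 1.5, 1], [0, 0, -6, 1.5, 1], [0, 0, -3, 1.5, 1], [0, 0, 0, 1.5, 1], [0, 0, 0, 1.2, 1], [0, 0, 0, 0.7, 1], [0, 0, 0, 0.4, 1], [0, 0, 0, 0, 1], [0, 0, 0, 0, 1]]}}

```text
t: 42.15
eef_pos: [463.2, -95.3, 160.5]
tcp_rot: [-3.141, 0.0, 0.001]
ft_force: [-0.6, 0.4, -3.4]
opening: 0.19
grip_force: 31.3
```

Emit:
{"api": "carry_out", "payload": {"motion": [[-2, 5, 0, 0, 1], [-4, 10, 0, 0, 1], [-6, 15, 0, 0, 1], [-8, 20, 0, 0, 1], [-9, 22, 0, 0, 1], [-9, 22, 0, 0, 1], [-9, 22, 0, 0, 1], [-9, 22, 0, 0, 1], [-9, 22, 0, 0, 1], [-8, 18, 0, 0, 1], [-6, 14, 0, 0, 1], [-5, 10, 0, 0, 1]]}}

```text
t: 43.35
eef_pos: [378.5, -298.9, 160.6]
tcp_rot: [3.141, -0.0, -0.0]
ft_force: [0.4, -0.2, -3.8]
opening: 0.188
grip_force: 31.3
```

Emit:
{"api": "carry_out", "payload": {"motion": [[-4, 9, 0, 0, 1], [-4, 9, 0, 0, 1], [-4, 8, 0, 0, 1], [-3, 6, 0, 0, 1], [-2, 4, 0, 0, 1], [-1, 2, 0, 0, 1], [0, 0, 0, 0, 1], [0, 0, 0, 0, 1]]}}

```text
t: 44.15
eef_pos: [361.5, -335.2, 160.6]
tcp_rot: [-3.141, -0.0, 0.001]
ft_force: [-0.4, -0.7, -4.4]
opening: 0.189
grip_force: 31.3
```

```bash
cat >> h.py <<'E'
def prof(off,r,lo,hi,st=3):
    s=env.state();c=env.read_camera('scene');y=s['tcp_rot'][2]
    for th in range(lo,hi,st):
        A,B=lip(s['eef_pos']+np.array([0,0,off]),y,th,r,w=60)
        print(th,((A+B)/2).round(),[c['color'][tuple(proj(c,A+(B-A)*k).round().astype(int)[::-1])].tolist() for k in (.1,.3,.5,.7,.9)])
def basin():
    c=env.read_camera('top');h=cv2.cvtColor(np.ascontiguousarray(rect(c,62,850,0,2000,2200,4)),cv2.COLOR_BGR2HSV)
    m=cv2.inRange(h,(100,90,40),(130,255,255));m[:,:600]=0;m[2000:]=0;m[:500]=0
    P=np.argwhere(m>0);x=850-P[:,0]/4;y=-P[:,1]/4;print('basin extents x',np.percentile(x,[.1,99.9]).round(1),'y',np.percentile(y,[.1,99.9]).round(1))
    h=cv2.cvtColor(c['color'],cv2.COLOR_RGB2HSV);g=cv2.inRange(h,(15,120,110),(30,255,255))
    n,l,st,ce=cv2.connectedComponentsWithStats(g)
    for i in range(1,n):
        if st[i,4]>15: print('gold top px',ce[i].round(),st[i,4],'at z=10',ray(c,*ce[i],10).round()[:2])
E
python3 - <<'E'
from h import *
tray(0,0);prof(8,223,-3,36);basin()
E
```

```text
44.15 [ 361.5 -335.2  160.6] [-0.39 -0.73 -4.39] [-0.014  0.495 -0.039] 0.189 31.298092498473125
-3 [ 586. -335.  163.] [[187, 196, 202], [183, 194, 197], [162, 171, 175], [227, 202, 150], [228, 203, 150]]
0 [ 584. -335.  152.] [[199, 209, 213], [185, 197, 200], [193, 204, 207], [223, 201, 155], [227, 204, 150]]
3 [ 583. -335.  140.] [[193, 202, 204], [197, 207, 212], [191, 202, 205], [157, 168, 176], [225, 202, 150]]
6 [ 580. -335.  128.] [[169, 176, 174], [170, 178, 176], [166, 172, 173], [185, 190, 189], [225, 203, 151]]
9 [ 577. -335.  117.] [[157, 162, 154], [150, 155, 148], [143, 148, 140], [162, 166, 156], [115, 128, 161]]
12 [ 574. -335.  106.] [[155, 162, 153], [150, 153, 145], [151, 155, 149], [142, 146, 140], [194, 199, 188]]
15 [ 570. -335.   95.] [[149, 152, 142], [147, 148, 143], [145, 150, 142], [133, 135, 127], [181, 186, 175]]
18 [ 565. -335.   84.] [[151, 153, 145], [147, 150, 142], [145, 148, 139], [143, 146, 137], [134, 135, 128]]
21 [ 560. -335.   74.] [[146, 149, 140], [148, 152, 142], [149, 155, 144], [146, 148, 139], [133, 135, 128]]
24 [ 554. -335.   63.] [[147, 150, 142], [151, 153, 145], [147, 148, 143], [149, 152, 142], [143, 148, 140]]
27 [ 547. -335.   53.] [[145, 148, 140], [147, 150, 141], [155, 162, 153], [153, 158, 152], [144, 149, 141]]
30 [ 541. -335.   44.] [[162, 167, 156], [148, 151, 141], [177, 184, 181], [154, 158, 151], [150, 155, 148]]
33 [ 533. -335.   35.] [[242, 243, 239], [148, 150, 142], [177, 184, 182], [175, 183, 181], [193, 202, 204]]
basin extents x [394.8 638. ] y [-437.  -234.5]
gold top px [317. 128.] 97 at z=10 [811.  49.]
gold top px [258. 151.] 503 at z=10 [722. 239.]
gold top px [445. 215.] 197 at z=10 [ 534. -376.]
gold top px [440. 238.] 125 at z=10 [ 458. -362.]
gold top px [436. 248.] 34 at z=10 [ 429. -349.]
```

The tray is over the basin at about 7°. I'll lower it until its underside meets the near rim.

Emit:
{"api": "carry_out", "payload": {"motion": [[0, 0, 5, 0, 1], [0, 0, 10, 0, 1], [0, 0, 12, 0, 1], [0, 0, 12, 0, 1], [0, 0, 12, 0, 1], [0, 0, 8, 0, 1], [0, 0, 5, 0, 1], [0, 0, 3, 0, 1], [0, 0, 0, 0, 1], [0, 0, 0, 0, 1]]}}

```text
t: 45.25
eef_pos: [361.5, -335.5, 93.8]
tcp_rot: [3.141, -0.0, 0.001]
ft_force: [0.9, 0.4, -3.3]
opening: 0.188
grip_force: 31.3
```

Emit:
{"api": "carry_out", "payload": {"motion": [[0, 0, 3, 0, 1], [0, 0, 3, 0, 1], [0, 0, 0, 0, 1], [0, 0, 0, 0, 1]]}}

```text
t: 45.65
eef_pos: [361.4, -335.4, 87.5]
tcp_rot: [-3.141, 0.0, 0.001]
ft_force: [0.2, -0.2, -4.7]
opening: 0.189
grip_force: 31.3
```

Emit:
{"api": "carry_out", "payload": {"motion": [[0, 0, 3, 0, 1], [0, 0, 2, 0, 1], [0, 0, 2, 0, 1], [0, 0, 0, 0, 1], [0, 0, 0, 0, 1]]}}

```text
t: 46.15
eef_pos: [361.3, -335.8, 81.8]
tcp_rot: [3.14, -0.001, 0.001]
ft_force: [-7.4, 1.1, 17.8]
opening: 0.188
grip_force: 30.2
```

Emit:
{"api": "carry_out", "payload": {"motion": [[0, 0, 2, 0, 1], [0, 0, 2, 0, 1], [0, 0, 0, 0, 1], [0, 0, 0, 0, 1]]}}

```text
t: 46.55
eef_pos: [361.0, -335.9, 78.0]
tcp_rot: [3.14, -0.0, 0.001]
ft_force: [-11.1, 0.6, 21.7]
opening: 0.188
grip_force: 30.8
```

Contact with the rim. I'll back off the preload, then open so that the lip settles into the basin.

Emit:
{"api": "carry_out", "payload": {"motion": [[0, 0, -3, 0, 1], [0, 0, -3, 0, 1], [0, 0, 0, 0, 1], [0, 0, 0, 0, 1]]}}

```text
t: 46.95
eef_pos: [361.4, -335.3, 82.4]
tcp_rot: [-3.141, 0.0, 0.001]
ft_force: [-0.5, -0.4, -3.8]
opening: 0.187
grip_force: 32.3
```

Run:
```python
from h import *
tray(0,0);prof(8,223,-6,16,2)
```

```text
46.95 [ 361.4 -335.3   82.4] [-0.5  -0.39 -3.78] [0.011 0.522 0.046] 0.187 32.27853619013331
-6 [ 586. -335.   97.] [[196, 207, 212], [186, 197, 201], [198, 208, 213], [197, 202, 191], [198, 205, 191]]
-4 [ 586. -335.   89.] [[199, 209, 213], [195, 207, 208], [195, 205, 211], [168, 175, 171], [201, 207, 193]]
-2 [ 585. -335.   81.] [[208, 216, 219], [210, 218, 221], [207, 216, 218], [179, 187, 191], [201, 205, 193]]
0 [ 584. -335.   73.] [[171, 178, 174], [198, 208, 209], [196, 206, 208], [211, 217, 217], [201, 206, 192]]
2 [ 583. -335.   66.] [[166, 174, 170], [170, 176, 173], [168, 175, 173], [166, 173, 170], [201, 206, 194]]
4 [ 582. -335.   58.] [[151, 155, 147], [153, 157, 150], [153, 157, 150], [152, 155, 147], [236, 238, 232]]
6 [ 580. -335.   50.] [[155, 160, 154], [163, 168, 158], [153, 157, 149], [151, 156, 149], [234, 236, 230]]
8 [ 578. -335.   43.] [[167, 170, 162], [165, 170, 160], [157, 160, 152], [150, 155, 144], [167, 172, 162]]
10 [ 576. -335.   35.] [[168, 171, 161], [161, 163, 153], [216, 219, 210], [149, 152, 142], [166, 168, 159]]
12 [ 574. -335.   28.] [[166, 169, 159], [171, 175, 164], [218, 220, 211], [151, 153, 144], [216, 220, 212]]
14 [ 571. -335.   20.] [[165, 170, 160], [167, 171, 160], [217, 220, 212], [166, 170, 160], [170, 174, 164]]
```

Emit:
{"api": "carry_out", "payload": {"motion": [[0, 0, -30, 0, 1], [0, 0, -30, 0, 1], [0, 0, 0, 0, 1], [0, 0, 0, 0, 1], [0, 0, 0, 0, 1], [0, 0, 0, 0, 1]]}}

```text
t: 47.6
eef_pos: [361.1, -335.0, 141.4]
tcp_rot: [-3.14, 0.001, 0.001]
ft_force: [-0.1, -0.8, -4.8]
opening: 0.189
grip_force: 33.6
```

Run:
```python
from h import *
tray(0,0);prof(8,223,-2,24,2)
```

```text
47.6 [ 361.1 -335.   141.4] [-0.06 -0.79 -4.77] [ 0.016  0.532 -0.031] 0.189 33.55475412681699
-2 [ 585. -335.  140.] [[198, 208, 213], [213, 220, 223], [193, 204, 208], [137, 144, 147], [226, 203, 150]]
0 [ 584. -335.  132.] [[198, 205, 208], [211, 218, 220], [192, 202, 202], [194, 204, 208], [226, 202, 151]]
2 [ 583. -335.  125.] [[196, 204, 206], [197, 206, 208], [160, 166, 165], [191, 199, 193], [214, 189, 148]]
4 [ 582. -335.  117.] [[165, 171, 169], [152, 154, 149], [163, 168, 167], [167, 174, 170], [115, 135, 173]]
6 [ 580. -335.  109.] [[149, 154, 145], [151, 154, 148], [151, 154, 148], [140, 144, 138], [174, 180, 175]]
8 [ 578. -335.  102.] [[147, 152, 142], [152, 155, 148], [145, 148, 139], [138, 143, 138], [196, 200, 188]]
10 [ 576. -335.   94.] [[146, 149, 140], [147, 149, 142], [146, 148, 140], [133, 136, 126], [179, 185, 174]]
12 [ 573. -335.   87.] [[144, 148, 140], [147, 151, 144], [145, 150, 139], [139, 141, 133], [138, 141, 133]]
14 [ 571. -335.   79.] [[145, 149, 140], [146, 150, 140], [149, 153, 141], [147, 149, 140], [134, 137, 128]]
16 [ 568. -335.   72.] [[147, 149, 140], [148, 153, 143], [146, 149, 141], [145, 150, 140], [134, 136, 128]]
18 [ 564. -335.   65.] [[148, 150, 143], [146, 149, 140], [149, 152, 143], [148, 151, 141], [133, 136, 126]]
20 [ 561. -335.   58.] [[148, 151, 142], [145, 149, 140], [147, 152, 142], [149, 153, 141], [139, 141, 133]]
22 [ 557. -335.   51.] [[149, 151, 143], [145, 149, 140], [146, 150, 140], [151, 154, 145], [147, 149, 140]]
```

The wall stop still holds the tray at about 3°. I'll rest it statically across both rims (lip just over the far rim, handle on the near rim) to regrip at the rear of the handle.

Emit:
{"api": "carry_out", "payload": {"motion": [[3, 0, 0, 0, 1], [6, 0, 0, 0, 1], [9, 0, 0, 0, 1], [10, 0, 0, 0, 1], [10, 0, 0, 0, 1], [10, 0, 0, 0, 1], [8, 0, 0, 0, 1], [5, 0, 0, 0, 1], [3, 0, 0, 0, 1], [0, 0, 0, 0, 1], [0, 0, 0, 0, 1]]}}

```text
t: 48.75
eef_pos: [425.2, -335.3, 142.6]
tcp_rot: [-3.141, 0.0, 0.001]
ft_force: [-0.3, -0.2, -3.6]
opening: 0.185
grip_force: 33.6
```

Emit:
{"api": "carry_out", "payload": {"motion": [[0, 0, 6, 0, 1], [0, 0, 10, 0, 1], [0, 0, 10, 0, 1], [0, 0, 10, 0, 1], [0, 0, 6, 0, 1], [0, 0, 4, 0, 1], [0, 0, 0, 0, 1], [0, 0, 0, 0, 1]]}}

```text
t: 49.55
eef_pos: [425.7, -335.5, 96.8]
tcp_rot: [3.141, -0.001, 0.001]
ft_force: [0.9, 0.3, -1.6]
opening: 0.187
grip_force: 30.0
```

Run:
```python
from h import *
tray(0,0);c=env.read_camera('top')
for z in (66,):
  for y in (-300,-335,-370):
    print(y,[(x,c['color'][tuple(proj(c,(x,y,z)).round().astype(int)[::-1])].tolist()) for x in range(615,668,4)])
```

```text
49.55 [ 425.7 -335.5   96.8] [ 0.94  0.34 -1.56] [-0.012  0.053  0.014] 0.187 29.999696016311646
-300 [(615, [155, 163, 168]), (619, [154, 162, 167]), (623, [154, 162, 166]), (627, [154, 162, 166]), (631, [159, 166, 170]), (635, [172, 176, 177]), (639, [193, 174, 148]), (643, [192, 167, 130]), (647, [188, 162, 124]), (651, [186, 161, 122]), (655, [191, 164, 125]), (659, [199, 171, 131]), (663, [207, 179, 136]), (667, [210, 181, 138])]
-335 [(615, [157, 165, 170]), (619, [156, 163, 169]), (623, [155, 163, 168]), (627, [156, 164, 168]), (631, [167, 173, 176]), (635, [181, 181, 176]), (639, [192, 179, 160]), (643, [192, 170, 137]), (647, [185, 160, 122]), (651, [183, 158, 121]), (655, [185, 160, 121]), (659, [192, 166, 126]), (663, [207, 179, 136]), (667, [209, 180, 137])]
-370 [(615, [154, 162, 166]), (619, [154, 161, 166]), (623, [154, 162, 166]), (627, [154, 163, 167]), (631, [160, 168, 172]), (635, [174, 180, 182]), (639, [193, 176, 152]), (643, [190, 166, 129]), (647, [186, 161, 123]), (651, [183, 158, 120]), (655, [194, 168, 128]), (659, [204, 176, 134]), (663, [208, 179, 137]), (667, [209, 180, 137])]
```

Emit:
{"api": "carry_out", "payload": {"motion": [[0, 0, -5, 0, 1], [0, 0, -5, 0, 1], [4, 0, 0, 0, 1], [4, 0, 0, 0, 1], [0, 0, 4, 0, 1], [0, 0, 6, 0, 1], [0, 0, 6, 0, 1], [0, 0, 6, 0, 1], [0, 0, 6, 0, 1], [0, 0, 0, 0, 1], [0, 0, 0, 0, 1]]}}

```text
t: 50.7
eef_pos: [433.4, -335.3, 78.3]
tcp_rot: [-3.141, 0.0, 0.001]
ft_force: [0.1, 0.0, -1.5]
opening: 0.184
grip_force: 30.0
```

Emit:
{"api": "carry_out", "payload": {"motion": [[0, 0, 5, 0, 1], [0, 0, 5, 0, 1], [0, 0, 4, 0, 1], [0, 0, 0, 0, 1]]}}

```text
t: 51.1
eef_pos: [433.3, -335.2, 64.0]
tcp_rot: [-3.141, 0.0, 0.001]
ft_force: [-2.8, -0.4, -0.4]
opening: 0.184
grip_force: 30.0
```

Emit:
{"api": "carry_out", "payload": {"motion": [[0, 0, 3, 0, 1], [0, 0, 2, 0, 1], [0, 0, 0, 0, 1], [0, 0, 0, 0, 1]]}}

```text
t: 51.5
eef_pos: [433.4, -335.3, 59.6]
tcp_rot: [-3.141, 0.0, 0.001]
ft_force: [-3.2, 0.2, -0.4]
opening: 0.186
grip_force: 30.0
```

Emit:
{"api": "carry_out", "payload": {"motion": [[0, 0, 2, 0, 1], [0, 0, 2, 0, 1], [0, 0, 0, 0, 1], [0, 0, 0, 0, 1]]}}

```text
t: 51.9
eef_pos: [433.4, -335.4, 55.5]
tcp_rot: [-3.141, 0.0, 0.001]
ft_force: [-3.2, 0.5, 0.1]
opening: 0.186
grip_force: 30.0
```

Emit:
{"api": "carry_out", "payload": {"motion": [[0, 0, 1.5, 0, 1], [0, 0, 1.5, 0, 1], [0, 0, 0, 0, 1], [0, 0, 0, 0, 1]]}}

```text
t: 52.3
eef_pos: [433.4, -335.4, 53.0]
tcp_rot: [3.141, -0.0, 0.001]
ft_force: [-5.2, 1.7, 7.3]
opening: 0.184
grip_force: 30.0
```

Run:
```python
from h import *
tray(0,0);basin();c=env.read_camera('top')
for y in (-300,-335,-370):
    print(y,[(x,c['color'][tuple(proj(c,(x,y,66)).round().astype(int)[::-1])].tolist()) for x in range(627,664,4)])
```

```text
52.3 [ 433.4 -335.4   53. ] [-5.24  1.72  7.35] [0.139 0.644 0.052] 0.184 30.00070720911026
basin extents x [527.8 638. ] y [-437.2 -233.5]
gold top px [317. 128.] 98 at z=10 [811.  49.]
gold top px [258. 151.] 501 at z=10 [722. 239.]
gold top px [441. 190.] 196 at z=10 [ 616. -364.]
gold top px [433. 215.] 89 at z=10 [ 534. -340.]
-300 [(627, [158, 166, 171]), (631, [158, 165, 171]), (635, [158, 165, 170]), (639, [158, 165, 171]), (643, [160, 168, 173]), (647, [169, 175, 179]), (651, [183, 184, 182]), (655, [192, 171, 140]), (659, [198, 172, 132]), (663, [206, 178, 136])]
-335 [(627, [161, 168, 173]), (631, [160, 167, 173]), (635, [160, 168, 173]), (639, [158, 166, 171]), (643, [159, 167, 172]), (647, [178, 184, 188]), (651, [190, 188, 184]), (655, [190, 174, 153]), (659, [192, 168, 130]), (663, [206, 178, 135])]
-370 [(627, [157, 164, 169]), (631, [157, 164, 168]), (635, [156, 163, 168]), (639, [157, 164, 169]), (643, [159, 166, 171]), (647, [168, 175, 179]), (651, [183, 185, 184]), (655, [196, 175, 143]), (659, [203, 176, 135]), (663, [207, 179, 136])]
```

Handle rests on the near rim and lip overlaps the far rim by about 15 mm. I'll release and regrip behind the near rim.

Emit:
{"api": "carry_out", "payload": {"motion": [[0, 0, -1, 0, 1], [0, 0, 0, 0, 0.9], [0, 0, 0, 0, 0.7], [0, 0, 0, 0, 0.5], [0, 0, 0, 0, 0.5], [0, 0, -12, 0, 0.5], [0, 0, -14, 0, 0.5], [-20, 0, 0, 0, 0.5], [-20, 0, 0, 0, 0.5], [-16, 0, 0, 0, 0.5], [0, 0, 0, 0, 0.5], [0, 0, 0, 0, 0.5]]}}

```text
t: 53.6
eef_pos: [377.7, -335.9, 80.0]
tcp_rot: [3.141, -0.001, -0.0]
ft_force: [-0.3, 0.4, 0.1]
opening: 0.497
grip_force: 0.0
```

Run:
```python
from h import *
tray(0,0);c=env.read_camera('top');cv2.imwrite('pics/x.png',c['color'])
h=cv2.cvtColor(np.ascontiguousarray(rect(c,66,700,-200,1200,1600,4)),cv2.COLOR_BGR2HSV)
g=cv2.inRange(h,(15,120,100),(30,255,255));n,l,st,ce=cv2.connectedComponentsWithStats(g)
for i in range(1,n):
    if st[i,4]>800: print('pull',700-ce[i][1]/4,-200-ce[i][0]/4,st[i,2:]/4)
print([(x,c['color'][tuple(proj(c,(x,-335,66)).round().astype(int)[::-1])].tolist()) for x in range(639,664,4)])
```

```text
53.6 [ 377.7 -335.9   80. ] [-0.33  0.42  0.09] [-0.059  0.2   -0.047] 0.497 0.0
pull 519.9511403525973 -344.77291490988955 [   89.      93.75 25496.5 ]
[(639, [158, 166, 171]), (643, [158, 166, 171]), (647, [177, 183, 187]), (651, [187, 185, 182]), (655, [187, 171, 150]), (659, [190, 166, 129]), (663, [204, 176, 135])]
```

Run:
```python
from h import *
c=env.read_camera('top')
r=np.ascontiguousarray(rect(c,66,700,-200,600,800,2));h=cv2.cvtColor(r,cv2.COLOR_BGR2HSV)
for y in (-310,-330,-350,-370,-385):
    print(y,''.join('G' if 15<=h[int((700-x)*2),int((-200-y)*2)][0]<=30 and h[int((700-x)*2),int((-200-y)*2)][1]>120 else '.' for x in range(410,660,3)))
```

```text
-310 ......................GGGGGGGGGGGGG.GGGGGGGGG..GGG..................................
-330 ......................GGGGGGGG..GGGGGGGGGGGGGGGGGGG.................................
-350 ......................GGGGGGGG...GGGGGGGGGGGGGGGGGG.................................
-370 ......................GGGGGGGG....GGGGGGGGGGGGGGGGGG................................
-385 ...................................GGGGGGGGGGGGGGGGG................................
```

All three pulls are still in the tray, one of them moved back and packed against the others. I'll grip the rear of the handle.

Emit:
{"api": "carry_out", "payload": {"motion": [[0, 0, 12, 0, 0.5], [0, 0, 10, 0, 0.5], [0, 0, 0, 0, 0.5], [0, 0, 0, 0, 0.5], [0, 0, 0, 0, 1], [0, 0, 0, 0, 1], [0, 0, 0, 0, 1], [0, 0, 0, 0, 1], [0, 0, 0, 0, 1], [0, 0, -4, 0, 1], [0, 0, -4, 0, 1], [0, 0, 0, 0, 1]]}}

```text
t: 54.9
eef_pos: [377.3, -335.3, 66.0]
tcp_rot: [-3.142, -0.0, 0.001]
ft_force: [-0.2, 0.8, -2.0]
opening: 0.187
grip_force: 30.0
```

Emit:
{"api": "carry_out", "payload": {"motion": [[-4, 0, 0, 0, 1], [-6, 0, 0, 0, 1], [-7, 0, 0, 0, 1], [-7, 0, 0, 0, 1], [-5, 0, 0, 0, 1], [0, 0, 0, 0, 1], [0, 0, 0, 0, 1], [0, 0, 0, 0, 1], [0, 0, 0, 0, 1]]}}

```text
t: 55.8
eef_pos: [348.3, -335.6, 65.9]
tcp_rot: [3.141, 0.0, 0.001]
ft_force: [-4.6, -1.1, 5.7]
opening: 0.19
grip_force: 30.0
```

```bash
cat >> h.py <<'E'
def gmap(z,x0=395,x1=670,ys=(-270,-290,-310,-330,-350,-370,-390,-410)):
    c=env.read_camera('top');h=cv2.cvtColor(c['color'],cv2.COLOR_RGB2HSV)
    for y in ys:
        o=''
        for x in range(x0,x1,4):
            u,v=proj(c,(x,y,z)).round().astype(int);a=h[v,u];o+='G' if 14<=a[0]<=30 and a[1]>115 and a[2]>90 else 'b' if 100<=a[0]<=130 and a[1]>110 else 'W' if a[1]<22 and a[2]>175 else 't' if 95<=a[0]<=120 and a[1]<60 else '.'
        print(y,o)
E
python3 - <<'E'
from h import *
tray(0,0);gmap(30)
E
```

```text
55.8 [ 348.3 -335.6   65.9] [-4.6  -1.09  5.7 ] [-0.19   1.194 -0.081] 0.19 30.002391636371613
-270 .................................ttttttt.t..ttttttttt.WWWW....t......
-290 ............................tttttttttttttttttttttttttWWWW...t..t.....
-310 ......................GGGGGGG..GG.tttttttttttttttttttWWWWW..t........
-330 ...............GGGGGGGGGGGGGGGGGG.tttttttttttttttttttWWWW....tt......
-350 ........tt..GGGGGG..GGGGGGGGGGGGG...tttttttttttttttttWWWWW..t........
-370 ...........GGGGGGG...GGGGGGGGGGGGG..tttttttttttttttttWWWW...t........
-390 .............................G..GG..tttttttttttttttttWWWW............
-410 .t.................WWWWWWWWWWWWWWWWWWWWWWWWWWWWWWWWWWWWWW............
```

Lip has dropped inside the far rim (basin white visible beyond x≈607) with the pulls still in the tray. I'll raise the handle to tip it.

Emit:
{"api": "carry_out", "payload": {"motion": [[0, 0, -5, 0, 1], [0, 0, -10, 0, 1], [0, 0, -10, 0, 1], [0, 0, -10, 0, 1], [0, 0, -10, 0, 1], [0, 0, -10, 0, 1], [0, 0, 0, 0, 1], [0, 0, 0, 0, 1]]}}

```text
t: 56.65
eef_pos: [348.4, -335.5, 120.9]
tcp_rot: [3.141, -0.0, 0.0]
ft_force: [-3.9, -0.4, 0.8]
opening: 0.185
grip_force: 30.0
```

Run:
```python
from h import *
tray(0,0);prof(0,274,0,34,2)
```

```text
56.65 [ 348.4 -335.5  120.9] [-3.92 -0.43  0.8 ] [-0.081  0.451 -0.019] 0.185 30.00065714120865
0 [ 622. -335.  104.] [[182, 193, 196], [177, 188, 190], [241, 242, 237], [198, 204, 190], [174, 183, 177]]
2 [ 621. -335.   94.] [[187, 199, 203], [192, 204, 208], [237, 239, 233], [199, 203, 191], [200, 204, 191]]
4 [ 620. -335.   85.] [[210, 217, 217], [208, 217, 218], [179, 182, 179], [229, 231, 223], [198, 204, 192]]
6 [ 618. -335.   75.] [[210, 217, 218], [210, 216, 217], [199, 208, 207], [243, 244, 241], [198, 201, 189]]
8 [ 616. -335.   66.] [[228, 231, 227], [229, 232, 228], [238, 241, 238], [238, 239, 234], [206, 211, 197]]
10 [ 613. -335.   57.] [[228, 232, 227], [229, 232, 228], [234, 237, 234], [239, 241, 236], [236, 239, 231]]
12 [ 611. -335.   48.] [[240, 242, 238], [240, 241, 237], [229, 232, 229], [240, 242, 238], [243, 244, 240]]
14 [ 607. -335.   38.] [[243, 244, 240], [240, 242, 238], [242, 243, 240], [242, 243, 240], [242, 243, 239]]
16 [ 604. -335.   29.] [[243, 244, 240], [240, 241, 237], [243, 244, 240], [242, 243, 239], [239, 241, 236]]
18 [ 600. -335.   21.] [[242, 244, 240], [240, 242, 238], [240, 241, 237], [243, 244, 240], [240, 242, 238]]
20 [ 596. -335.   12.] [[233, 237, 234], [240, 241, 236], [240, 242, 238], [242, 243, 240], [242, 243, 240]]
22 [ 592. -335.    3.] [[119, 148, 198], [240, 241, 237], [240, 241, 237], [243, 244, 240], [242, 243, 239]]
24 [ 587. -335.   -5.] [[175, 184, 180], [240, 241, 236], [240, 242, 238], [240, 241, 237], [240, 242, 238]]
26 [ 582. -335.  -13.] [[200, 204, 192], [222, 228, 226], [240, 241, 236], [229, 232, 227], [229, 232, 228]]
28 [ 577. -335.  -21.] [[197, 201, 189], [138, 165, 207], [240, 241, 237], [228, 231, 227], [229, 232, 228]]
30 [ 572. -335.  -29.] [[198, 204, 191], [119, 139, 170], [201, 209, 210], [210, 216, 216], [228, 232, 227]]
32 [ 566. -335.  -37.] [[198, 202, 192], [146, 157, 171], [200, 210, 210], [210, 216, 217], [199, 210, 214]]
```

Run:
```python
from h import *
tray(0,0)
c=env.read_camera('top')
for k in (-40,0,40):
  o=[]
  for th in range(0,26,2):
    A,B=lip(env.state()['eef_pos'],0,th,274);X=(A+B)/2+[0,k,0]
    u,v=proj(c,X);o.append((th,round(float(v),1),c['color'][round(v),round(u)].tolist()))
  print(o)
u,v=proj(c,(590,-336,8));print('column',[(vv,c['color'][vv,round(u)].tolist()) for vv in range(174,206)])
gmap(30)
```

```text
56.7 [ 348.3 -335.5  120.7] [-2.7  -0.2   1.19] [-0.055  0.431 -0.041] 0.182 30.001005828380585
[(0, 181.7, [68, 82, 109]), (2, 182.8, [77, 83, 92]), (4, 184.0, [87, 88, 86]), (6, 185.3, [93, 94, 89]), (8, 186.6, [157, 159, 152]), (10, 188.0, [206, 210, 200]), (12, 189.6, [229, 231, 224]), (14, 191.1, [229, 232, 225]), (16, 192.8, [229, 232, 225]), (18, 194.5, [229, 232, 225]), (20, 196.3, [228, 231, 224]), (22, 198.2, [203, 209, 206]), (24, 200.1, [152, 159, 163])]
[(0, 181.1, [75, 90, 127]), (2, 182.2, [70, 80, 102]), (4, 183.4, [83, 85, 87]), (6, 184.7, [106, 108, 102]), (8, 186.0, [155, 158, 150]), (10, 187.5, [206, 210, 200]), (12, 189.0, [229, 232, 225]), (14, 190.6, [229, 232, 225]), (16, 192.2, [229, 231, 224]), (18, 194.0, [229, 231, 224]), (20, 195.8, [227, 230, 223]), (22, 197.6, [188, 194, 194]), (24, 199.5, [149, 157, 161])]
[(0, 180.5, [67, 81, 109]), (2, 181.6, [78, 83, 89]), (4, 182.8, [87, 89, 85]), (6, 184.1, [96, 98, 93]), (8, 185.5, [116, 117, 112]), (10, 186.9, [207, 211, 201]), (12, 188.4, [225, 228, 221]), (14, 190.0, [229, 232, 224]), (16, 191.7, [230, 232, 22
[... 789 characters left out ...]
9]), (202, [147, 154, 159]), (203, [147, 154, 159]), (204, [147, 154, 159]), (205, [149, 157, 161])]
-270 ..tWWWWWWWWWWWWWWWWWWWWWWWWW.............tttttttWWWWWWWWWW....t......
-290 tttW.ttttttttttttttttttttttttttttttttttttttttttWWWWWWWWWW...t........
-310 tttttttt......................tttttttttttttttttWWWWWWWWWWW..t........
-330 .bbttttt..GGGGGGGGGGGGGGGGGGGG.ttttttttttttttttWWWWWWWWWW....tt......
-350 .........GGGGGGGGGGGGGGGGGGGGG..ttttttttttttttttWWWWWWWWWW..t........
-370 .........GGGGGGGGGGGGGGGGGGGGG...ttttttttttttttWWWWWWWWWW...t........
-390 ..............GG..GGGGGGGGGGGG...tttttttttttttttWWWWWWWWW............
-410 ................tt..............WWWWWWWWWWWWWWWWWWWWWWWWW............
```

The lip is on the basin floor at about 21° with the pulls holding. I'll keep raising.

Emit:
{"api": "carry_out", "payload": {"motion": [[0, 0, -8, 0, 1], [0, 0, -12, 0, 1], [1, 0, -12, 0, 1], [2, 0, -12, 0, 1], [2, 0, -12, 0, 1], [3, 0, -12, 0, 1], [3, 0, -12, 0, 1], [2, 0, -8, 0, 1], [0, 0, 0, 0, 1], [0, 0, 0, 0, 1], [0, 0, 0, 0, 1]]}}

```text
t: 57.9
eef_pos: [361.2, -335.2, 208.1]
tcp_rot: [-3.141, 0.001, 0.001]
ft_force: [-0.2, 0.2, -1.7]
opening: 0.188
grip_force: 30.0
```

Run:
```python
from h import *
tray(0,0)
gmap(12)
```

```text
57.9 [ 361.2 -335.2  208.1] [-0.18  0.2  -1.71] [0.006 0.489 0.012] 0.188 29.99951183795929
-270 .t.WWWWWWWWWWWWWWWWWWWWWWWWWWWWWW.....WWWWWWWWWWWWWWWWWWWWW..t.......
-290 ...WWWWWWWW.....ttttttttttttttttttttWWWWWWWWWWWWWWWWWWWWWW...t.......
-310 ...tttttttttttttttttttttttttttt..GGGGGGGGGGG..G..WWWWWWWWW...........
-330 ttttttttttttttttttttttttttttttt..GGGGGGGGGGGGGGG.WWWWWWWWW....t......
-350 ....ttttttttttttttttttttttttttt.GGGGGGGGGGGGGGG..WWWWWWWWWW.....t....
-370 ............ttttttttttttttttttt.GGGGGGGGGGGGGG..WWWWWWWWWW...t.......
-390 .............ttttttttttttttttt..GG.............WWWWWWWWWWW...........
-410 tt................ttttttttttttt....WWWWWWWWWWWWWWWWWWWWWWW...........
```

The pulls are sliding off at the lip. I'll draw the lip back and steepen.

Emit:
{"api": "carry_out", "payload": {"motion": [[-4, 0, -6, 0, 1], [-6, 0, -8, 0, 1], [-6, 0, -8, 0, 1], [-6, 0, -8, 0, 1], [-6, 0, -6, 0, 1], [-6, 0, -4, 0, 1], [-4, 0, -2, 0, 1], [0, 0, 0, 0, 1], [0, 0, 0, 0, 1], [0, 0, 0, 0, 1]]}}

```text
t: 58.95
eef_pos: [323.5, -335.4, 250.3]
tcp_rot: [-3.141, 0.0, 0.001]
ft_force: [-0.2, -0.2, -1.7]
opening: 0.182
grip_force: 30.0
```

Run:
```python
from h import *
tray(0,0)
gmap(12)
```

```text
58.95 [ 323.5 -335.4  250.3] [-0.16 -0.21 -1.68] [-0.006  0.368  0.024] 0.182 29.999679028987885
-270 .t.WWWWWWWWWWWWWWWWWWWWWWWWWWWWWWWWWWWWWWWWWWWWWWWWWWWWWWW...t.......
-290 ...WWWWWWWWWW......ttttttttttWWWWWWWWWWWWWWWWWWWWWWWWWWWWW...t.......
-310 tttttttttttttttttttttttttttttWWW.GGGGGG...GG..G..WWWWWWWWW...........
-330 ttttttttttttttttttttttttttttt.WW..GGGGGGGGGGGGGG.WWWWWWWWW....t......
-350 tttttttttttttttttttttttttttttWW..GGGGGGGGGGGGGG..WWWWWWWWWW.....t....
-370 tttttttttttttttttttttttttttt.WW..GGGGGGGGGGGGG..WWWWWWWWWW...t.......
-390 ..tttttttttttttttttttttttttttWWW...............WWWWWWWWWWW...........
-410 ...tttttttttttttttttttttttttt.WWWWWWWWWWWWWWWWWWWWWWWWWWWW...........
```

The tray is empty (wrist load 1.7 N) and the pulls lie in the basin. I'll carry it back over the mat.

Emit:
{"api": "carry_out", "payload": {"motion": [[0, 0, -8, 0, 1], [0, 0, -14, 0, 1], [0, 0, -14, 0, 1], [0, 0, -14, 0, 1], [0, 0, -10, 0, 1], [5, -7, 0, 0, 1], [10, -14, 0, -1, 1], [15, -20, 0, -1.5, 1], [17, -24, 0, -1.5, 1], [17, -24, 0, -1.5, 1], [17, -24, 0, -1.5, 1], [17, -24, 0, -1.5, 1]]}}

```text
t: 60.2
eef_pos: [413.2, -191.2, 310.0]
tcp_rot: [-3.141, 0.001, 0.15]
ft_force: [-0.5, -1.2, -1.7]
opening: 0.186
grip_force: 30.0
```

Emit:
{"api": "carry_out", "payload": {"motion": [[17, -20, 0, -1.4, 1], [17, -16, 0, -1.4, 1], [14, -12, 0, 0, 1], [10, -8, 0, 0, 1], [5, -4, 0, 0, 1], [0, 0, 0, 0, 1], [0, 0, 0, 0, 1], [0, 0, 0, 0, 1]]}}

```text
t: 61.0
eef_pos: [464.0, -123.1, 310.6]
tcp_rot: [-3.142, 0.0, 0.197]
ft_force: [-0.4, 0.3, -2.6]
opening: 0.187
grip_force: 30.0
```

Run:
```python
from h import *
tray(0,0);s=env.state();print(s['tcp_rot']);shift((511.7,-85.3,250))
c=env.read_camera('top')
for th in range(30,92,4):
    A,B=lip(s['eef_pos'],s['tcp_rot'][2],th,274)
    print(th,((A+B)/2).round(),[c['color'][tuple(proj(c,A+(B-A)*k).round().astype(int)[::-1])].tolist() for k in (.15,.3,.7,.85)])
gmap(12)
```

```text
61.0 [ 464.  -123.1  310.6] [-0.39  0.33 -2.59] [-0.083  0.365  0.046] 0.187 29.999652206897736
[-3.14155959e+00  2.35635512e-05  1.96993897e-01]
tool shift [ 54.2 -27.8  60.6] pos [ 464.  -123.1  310.6] rot [-180.      0.     11.29]
30 [683. -79. 160.] [[195, 169, 128], [189, 163, 124], [183, 158, 119], [179, 155, 118]]
34 [671. -82. 145.] [[204, 176, 135], [200, 174, 132], [192, 167, 126], [192, 166, 126]]
38 [659. -84. 131.] [[31, 57, 52], [31, 54, 51], [65, 72, 61], [196, 169, 129]]
42 [645. -87. 117.] [[45, 66, 63], [45, 65, 63], [57, 70, 65], [69, 62, 54]]
46 [631. -90. 105.] [[130, 136, 141], [126, 132, 137], [73, 67, 63], [79, 70, 61]]
50 [616. -93.  94.] [[132, 139, 143], [128, 134, 139], [80, 71, 62], [79, 73, 68]]
54 [600. -96.  83.] [[127, 133, 137], [128, 134, 139], [80, 71, 63], [88, 85, 82]]
58 [583. -99.  74.] [[111, 116, 120], [128, 134, 139], [75, 71, 68], [90, 81, 73]]
62 [ 566. -103.   67.] [[78, 83, 87], [117, 123, 126], [42, 37, 33], [83, 74, 66]]
66 [ 548. -106.   60.] [[49, 52, 57], [78, 70, 63], [41, 37, 33], [73, 65, 58]]
70 [ 530. -110.   55.] [[65, 61, 59]
[... 343 characters left out ...]
, 54], [44, 45, 47]]
90 [ 437. -129.   48.] [[74, 66, 58], [75, 66, 59], [70, 63, 56], [63, 58, 52]]
-270 .tbt...........................................................b.....
-290 ..bt................WWWW.....................................t.......
-310 .t.t................WWWWWWWWWWWW..GGGGGG.............................
-330 .t.t..................WWWWWWWWWW..GGGGGGGGGGGGGG.WWWWWWWWW....t......
-350 .t......................WWWWWWW..GGGGGGGGGGGGGG..WWWWWWWWWW.....t....
-370 ..b........................WWWWW.GGGGGGGGGGGGG..WWWWWWWWWW...t.......
-390 ...t.....................WWWWWWW...............WWWWWWWWWWW...........
-410 .t......................WWWWWWWWWWWWWWWWWWWWWWWWWWWWWWWWWW...........
```

Emit:
{"api": "carry_out", "payload": {"motion": [[5, -3, 0, 0, 1], [10, -5, 5, 0, 1], [12, -6, 10, 0, 1], [12, -6, 12, 0, 1], [10, -5, 12, 0, 1], [5, -3, 12, 0, 1], [0, 0, 12, 0, 1], [0, 0, 10, 0, 1], [0, 0, 5, 0, 1], [0, 0, 0, 0, 1], [0, 0, 0, 0, 1]]}}

```text
t: 62.2
eef_pos: [511.8, -84.9, 233.0]
tcp_rot: [3.141, -0.001, 0.197]
ft_force: [0.2, 0.3, -2.2]
opening: 0.185
grip_force: 30.0
```

Emit:
{"api": "carry_out", "payload": {"motion": [[0, 0, 6, 0, 1], [0, 0, 6, 0, 1], [0, 0, 4, 0, 1], [0, 0, 0, 0, 1], [0, 0, 0, 0, 1]]}}

```text
t: 62.7
eef_pos: [511.8, -84.6, 216.6]
tcp_rot: [-3.141, 0.0, 0.198]
ft_force: [-0.3, -0.9, -2.3]
opening: 0.189
grip_force: 30.0
```

Emit:
{"api": "carry_out", "payload": {"motion": [[0, 0, 4, 0, 1], [0, 0, 4, 0, 1], [0, 0, 3, 0, 1], [0, 0, 0, 0, 1], [0, 0, 0, 0, 1]]}}

```text
t: 63.2
eef_pos: [511.7, -84.6, 205.6]
tcp_rot: [-3.141, 0.0, 0.198]
ft_force: [0.0, 0.7, -1.3]
opening: 0.188
grip_force: 30.0
```

Run:
```python
from h import *
tray(0,0);s=env.state()
for n in ('top','scene'):
  c=env.read_camera(n);print(n)
  for th in range(32,64,3):
    A,B=lip(s['eef_pos'],s['tcp_rot'][2],th,274)
    print(th,((A+B)/2).round(),[c['color'][tuple(proj(c,A+(B-A)*k).round().astype(int)[::-1])].tolist() for k in (.15,.3,.5,.7,.85)])
```

```text
63.2 [511.7 -84.6 205.6] [ 0.03  0.68 -1.3 ] [-0.117  0.349 -0.012] 0.188 29.99963253736496
top
32 [725. -42.  48.] [[195, 168, 128], [195, 169, 129], [189, 162, 124], [186, 160, 122], [183, 159, 121]]
35 [716. -44.  36.] [[207, 178, 135], [203, 176, 133], [196, 169, 129], [191, 165, 125], [191, 165, 126]]
38 [707. -46.  26.] [[210, 182, 138], [210, 181, 138], [205, 177, 135], [125, 109, 84], [200, 173, 132]]
41 [696. -48.  16.] [[143, 131, 102], [161, 142, 109], [147, 128, 100], [71, 63, 56], [174, 151, 115]]
44 [686. -50.   6.] [[133, 140, 145], [132, 139, 143], [75, 67, 61], [67, 61, 55], [70, 63, 56]]
47 [675. -52.  -3.] [[135, 142, 146], [132, 138, 142], [76, 68, 61], [71, 65, 60], [80, 71, 63]]
50 [663. -54. -11.] [[136, 142, 146], [120, 126, 130], [73, 67, 59], [72, 64, 58], [86, 77, 68]]
53 [652. -57. -19.] [[136, 142, 146], [93, 94, 96], [74, 67, 60], [93, 84, 76], [94, 84, 75]]
56 [639. -59. -26.] [[131, 137, 142], [74, 67, 60], [50, 45, 40], [80, 72, 65], [99, 89, 80]]
59 [627. -62. -33.] [[118, 123, 127], [74, 67, 60], [40, 35, 31], [83, 73, 66], [93, 83, 75]]
62 [614. -6
[... 517 characters left out ...]
104, 117, 117], [117, 130, 130], [74, 90, 88], [64, 84, 80], [118, 130, 132]]
47 [675. -52.  -3.] [[172, 183, 185], [181, 192, 197], [196, 205, 211], [185, 196, 202], [180, 193, 196]]
50 [663. -54. -11.] [[125, 136, 138], [180, 188, 194], [179, 189, 193], [181, 190, 193], [176, 185, 190]]
53 [652. -57. -19.] [[78, 98, 94], [180, 191, 195], [177, 185, 191], [177, 187, 192], [176, 185, 188]]
56 [639. -59. -26.] [[44, 75, 71], [175, 185, 188], [177, 187, 190], [179, 189, 193], [179, 188, 194]]
59 [627. -62. -33.] [[41, 71, 67], [131, 140, 144], [182, 193, 197], [182, 192, 196], [181, 191, 194]]
62 [614. -64. -38.] [[43, 77, 69], [90, 106, 106], [183, 193, 197], [182, 192, 196], [185, 193, 199]]
```

Lip is touching the mat at about 43°. I'll lower the handle along an arc, drawing back so the tray lies down in place.

Emit:
{"api": "carry_out", "payload": {"motion": [[-8, 0, 5, 0, 1], [-10, 0, 9, 0, 1], [-10, 0, 10, 0, 1], [-6, 0, 6, 0, 1], [-7, 0, 9, 0, 1], [-7, 0, 10, 0, 1], [-7, 0, 10, 0, 1], [-6, 0, 9, 0, 1], [0, 0, 0, 0, 1], [0, 0, 0, 0, 1]]}}

```text
t: 64.3
eef_pos: [451.9, -96.6, 137.5]
tcp_rot: [-3.141, 0.0, 0.198]
ft_force: [-0.7, -0.9, -1.0]
opening: 0.188
grip_force: 30.0
```

Emit:
{"api": "carry_out", "payload": {"motion": [[-5, 0, 8, 0, 1], [-5, 0, 11, 0, 1], [-5, 0, 12, 0, 1], [-5, 0, 12, 0, 1], [-4, 0, 11, 0, 1], [-4, 0, 11, 0, 1], [-3, 0, 10, 0, 1], [0, 0, 0, 0, 1], [0, 0, 0, 0, 1]]}}

```text
t: 65.2
eef_pos: [421.5, -102.6, 62.6]
tcp_rot: [-3.141, 0.0, 0.198]
ft_force: [-0.7, -0.5, -0.5]
opening: 0.185
grip_force: 30.0
```

Emit:
{"api": "carry_out", "payload": {"motion": [[-2, 0, 8, 0, 1], [-2, 0, 10, 0, 1], [-1, 0, 8, 0, 1], [-1, 0, 5, 0, 1], [0, 0, 0, 0, 1], [0, 0, 0, 0, 1]]}}

```text
t: 65.8
eef_pos: [415.7, -103.8, 31.6]
tcp_rot: [-3.141, 0.0, 0.198]
ft_force: [-0.4, -0.3, -0.1]
opening: 0.191
grip_force: 30.0
```

Run:
```python
from h import *
tray(0,0);s=env.state();c=env.read_camera('top')
print('lip along', [(a,c['color'][tuple(proj(c,(a*.9806+183*.196,a*.196-183*.9806,8)).round().astype(int)[::-1])].tolist()) for a in range(640,684,3)])
print('lat', [(b,c['color'][tuple(proj(c,(620*.9806-b*.196,620*.196+b*.9806,8)).round().astype(int)[::-1])].tolist()) for b in list(range(-265,-235,3))+list(range(-128,-98,3))])
```

```text
65.8 [ 415.7 -103.8   31.6] [-0.38 -0.31 -0.08] [-0.104  0.013 -0.021] 0.191 30.00003933906555
lip along [(640, [152, 159, 164]), (643, [152, 159, 164]), (646, [152, 160, 164]), (649, [152, 160, 164]), (652, [156, 165, 169]), (655, [156, 165, 170]), (658, [132, 144, 147]), (661, [84, 99, 99]), (664, [44, 63, 59]), (667, [64, 72, 62]), (670, [64, 72, 62]), (673, [120, 111, 88]), (676, [173, 151, 116]), (679, [197, 170, 130]), (682, [203, 176, 134])]
lat [(-265, [185, 160, 121]), (-262, [185, 160, 121]), (-259, [156, 136, 104]), (-256, [103, 95, 75]), (-253, [63, 70, 64]), (-250, [78, 86, 87]), (-247, [110, 117, 121]), (-244, [133, 140, 144]), (-241, [144, 152, 156]), (-238, [149, 156, 161]), (-128, [139, 147, 152]), (-125, [115, 122, 126]), (-122, [99, 107, 109]), (-119, [99, 107, 109]), (-116, [86, 96, 97]), (-113, [72, 83, 79]), (-110, [99, 98, 81]), (-107, [150, 135, 105]), (-104, [184, 157, 120]), (-101, [193, 159, 122])]
```

Emit:
{"api": "carry_out", "payload": {"motion": [[0, 0, 2, 0, 1], [0, 0, 2, 0, 1], [0, 0, 0, 0, 1], [0, 0, 0, 0, 1]]}}

```text
t: 66.25
eef_pos: [415.5, -103.8, 27.7]
tcp_rot: [-3.141, 0.0, 0.198]
ft_force: [-2.8, -0.8, 6.3]
opening: 0.184
grip_force: 30.0
```

Emit:
{"api": "carry_out", "payload": {"motion": [[0, 0, 1.5, 0, 1], [0, 0, 1.5, 0, 1], [0, 0, 0, 0, 1], [0, 0, 0, 0, 1]]}}

```text
t: 66.65
eef_pos: [414.9, -103.7, 24.8]
tcp_rot: [-3.141, 0.001, 0.198]
ft_force: [-4.9, -2.7, 7.4]
opening: 0.191
grip_force: 30.0
```

Emit:
{"api": "carry_out", "payload": {"motion": [[0, 0, -2.5, 0, 1], [0, 0, 0, 0, 1], [0, 0, 0, 0, 0.75], [0, 0, 0, 0, 0.5], [0, 0, 0, 0, 0.4], [0, 0, 0, 0, 0.4], [0, 0, -20, 0, 0.4], [0, 0, -40, 0, 0.4], [0, 0, -45, 0, 0.4], [0, 0, -45, 0, 0.4], [0, 0, -45, 0, 0.4], [0, 0, 0, 0, 0.4]]}}

```text
t: 67.85
eef_pos: [417.3, -104.4, 227.0]
tcp_rot: [3.137, -0.008, 0.198]
ft_force: [0.6, -0.5, -0.6]
opening: 0.601
grip_force: 0.0
```

Emit:
{"api": "carry_out", "payload": {"motion": [[-20, 20, -20, 0, 0.4], [0, 40, 0, 0, 0.4], [0, 45, 0, 0, 0.4], [0, 45, 0, 0, 0.4], [0, 30, 0, 0, 0.4], [0, 0, 0, 0, 0.4], [0, 0, 0, 0, 0.4]]}}

```text
t: 68.55
eef_pos: [430.9, -284.1, 241.0]
tcp_rot: [-3.14, 0.001, 0.197]
ft_force: [0.1, 0.9, 0.1]
opening: 0.601
grip_force: 0.0
```

Run:
```python
from h import *
tray(0,0);c=env.read_camera('top')
print('lip along', [(a,c['color'][tuple(proj(c,(a*.9806+183*.196,a*.196-183*.9806,8)).round().astype(int)[::-1])].tolist()) for a in range(649,684,3)])
h=cv2.cvtColor(np.ascontiguousarray(rect(c,19,850,400,3200,2200,4)),cv2.COLOR_BGR2HSV)
m=cv2.inRange(h,(90,15,60),(125,110,200));m[:, :1450]=0;m[:,2300:]=0;m[1800:]=0;m=cv2.morphologyEx(m,cv2.MORPH_OPEN,np.ones((25,25)))
q=max(cv2.findContours(m,0,2)[0],key=cv2.contourArea);(u,v),wh,a=cv2.minAreaRect(q);print('tray',850-v/4,400-u/4,np.array(wh)/4,a)
basin();gmap(12)
# gold area in basin, wrist view
r=wrist(20,640,-230,640,760,3);g=cv2.inRange(cv2.cvtColor(r,cv2.COLOR_BGR2HSV),(14,100,80),(32,255,255))
n,l,st,ce=cv2.connectedComponentsWithStats(g)
for i in range(1,n):
    if st[i,4]>900: print('w',640-ce[i][1]/3,-230-ce[i][0]/3,st[i,2:4]/3,st[i,4]/9)
for y in range(-280,-400,-8): print(y,''.join('G' if g[int((640-x)*3),int((-230-y)*3)] else '.' for x in range(420,632,3)))
```

```text
68.55 [ 430.9 -284.1  241. ] [0.12 0.89 0.12] [-0.046  0.14  -0.006] 0.601 0.0
lip along [(649, [156, 164, 169]), (652, [161, 169, 174]), (655, [165, 174, 179]), (658, [150, 160, 164]), (661, [101, 113, 115]), (664, [49, 67, 65]), (667, [65, 74, 64]), (670, [65, 74, 64]), (673, [123, 114, 90]), (676, [177, 155, 119]), (679, [202, 174, 134]), (682, [208, 180, 137])]
tray 582.7662658691406 -69.2646484375 [205.08097839 135.74525452] 78.88695526123047
basin extents x [422.2 638. ] y [-437.  -234.8]
gold top px [317. 128.] 97 at z=10 [811.  49.]
gold top px [258. 151.] 501 at z=10 [722. 239.]
gold top px [428. 206.] 105 at z=10 [ 562. -322.]
gold top px [360. 248.] 25 at z=10 [ 416. -107.]
gold top px [366. 274.] 20 at z=10 [ 335. -130.]
-270 .....................ttttttt..WWWWWWWWWWWWWWWWWWWWWWWWWWWWW..........
-290 .............................WWWWWWWWWWWWWWWWWWWWWWWWWWWWW...t.......
-310 .................................GGGGGG...GG..G..WWWWWWWWW...........
-330 .....................t.................GGGGGGGGG.WWWWWWWWW....t......
-350 ...................ttt...........................WWW
[... 781 characters left out ...]
.......
-328 ..................................GGGGGGGGGGGGGGGGGGGG.................
-336 ..................................GGGGGGGGGGGGGGGGGGGG.................
-344 ..................................GGGGGGGGGGGGGGGGGGGG.................
-352 ..................................GGGGGGGGGGGGGGGGGGGG.................
-360 ..................................GGGGGGGGGGGGGGGGGGGG.................
-368 ..................................GGGGGGGGGGGGGGGGGGG..................
-376 ..................................GGGGGGGGGGGGGGGGGGG..................
-384 ..................................GGGGGGGGGGGGGGGGGGG..................
-392 ...................................G...................................
```

Run:
```python
from h import *
r=wrist(20,620,-280,400,400,3)   # x 620..487, y -280..-413
hsv=cv2.cvtColor(r,cv2.COLOR_BGR2HSV)
for y in range(-292,-402,-5):
    print(y,' '.join('%3d'%hsv[int((620-x)*3),int((-280-y)*3)][2] if hsv[int((620-x)*3),int((-280-y)*3)][1]>90 else ' . ' for x in range(505,605,3)))
c=env.read_camera('scene');g=cv2.inRange(cv2.cvtColor(c['color'],cv2.COLOR_RGB2HSV),(17,120,110),(30,255,255))
n,l,st,ce=cv2.connectedComponentsWithStats(g)
for i in range(1,n):
    if st[i,4]>12: print('scene',ce[i].round(),st[i,2:],ray(c,*ce[i],10).round()[:2])
```

```text
-292  .   .   .   .   .   .   .   .   .   .   .   .   .   .   .   .   .   .   .   .   .   .   .   .   .   .   .   .   .   .   .   .   .   . 
-297  .   .   .   .   .   .   .   .   .   .   .   .   .   .   .   .   .   .   .   .   .   .   .   .   .   .   .   .   .   .   .   .   .   . 
-302  .   .   .   .   .   .   .  216 149 182 192 193 219 222 222  .   .   .   .   .   .   .   .   .   .   .   .   .   .   .   .   .   .   . 
-307  .   .   .   .   .   .  211 208 148 198  .   .  204 222 222 221  .  209 222 223 212 148  .  211 223 223 226  .   .   .   .   .   .   . 
-312  .   .   .   .   .   .  202 157 144 207 192 192 192 189 181 199 199 199 222 222 213 186 180 212 222 222 224  .   .   .   .   .   .   . 
-317  .   .   .   .   .   .  203 145 149 218 224 221 222 221 203 219 218 210 219 196 131 168 207 208 212 220  .   .   .   .   .   .   .   . 
-322  .   .   .   .   .   .  202 138 167 200 208 220 222 218 203 219 215 208 213 197 126 176 217 217 209 218  .   .   .   .   .   .   .   . 
-327  .   .   .   .   .   .  206 134 176 186 132 139 140 140 194 219 210 210 222 195 130 186 218 217 205 218  .  
[... 1562 characters left out ...]
  .   .   .   . 
-387  .   .   .   .   .   .  142 192 154  .   .  130 132 145  .  200 215 204 129 100 154 183 197 209 220  .   .   .   .   .   .   .   .   . 
-392  .   .   .   .   .   .   .  204  .   .   .   .   .   .   .   .   .   .   .   .   .   .   .   .   .   .   .   .   .   .   .   .   .   . 
-397  .   .   .   .   .   .   .  214  .   .   .   .   .   .   .   .   .   .   .   .   .   .   .   .   .   .   .   .   .   .   .   .   .   . 
scene [268. 160.] [ 14  19 132] [ 529. -356.]
scene [260. 165.] [14 15 90] [ 569. -350.]
scene [340. 169.] [ 7  6 18] [ 332. -136.]
scene [268. 246.] [ 15  15 185] [764.  -6.]
scene [271. 263.] [12  5 24] [796.  57.]
scene [323. 285.] [ 26  25 523] [710. 229.]
```

Emit:
{"api": "carry_out", "payload": {"motion": [[0, -30, -20, 0, 0.4], [0, -45, -20, 0, 0.4], [0, -45, -20, 0, 0.4], [0, -45, 0, 0, 0.4], [0, -45, 0, 0, 0.4], [0, -45, 0, 0, 0.4], [0, -45, 0, 0, 0.4], [0, -45, 0, 0, 0.4], [0, -45, 0, 0, 0.4], [0, 0, 0, 0, 0.4], [0, 0, 0, 0, 0.4]]}}

```text
t: 69.95
eef_pos: [354.2, 99.1, 302.3]
tcp_rot: [3.141, -0.001, 0.202]
ft_force: [-0.3, -1.1, 0.4]
opening: 0.6
grip_force: 0.0
```

Run:
```python
from h import *
tray(0,0);basin();gmap(12)
c=env.read_camera('scene');g=cv2.inRange(cv2.cvtColor(c['color'],cv2.COLOR_RGB2HSV),(17,120,110),(30,255,255))
n,l,st,ce=cv2.connectedComponentsWithStats(g)
for i in range(1,n):
    if st[i,4]>12: print('scene',ce[i].round(),st[i,2:],ray(c,*ce[i],10).round()[:2])
t=env.read_camera('top');h=cv2.cvtColor(np.ascontiguousarray(rect(t,12,620,-280,480,560,4)),cv2.COLOR_BGR2HSV)
for y in range(-296,-398,-6): print(y,' '.join('%3d'%h[int((620-x)*4),int((-280-y)*4)][2] if h[int((620-x)*4),int((-280-y)*4)][1]>90 else ' . ' for x in range(508,604,3)))
```

```text
69.95 [354.2  99.1 302.3] [-0.33 -1.09  0.44] [-0.067  0.164  0.009] 0.6 0.0
basin extents x [394.5 638. ] y [-437.2 -234.5]
gold top px [316. 128.] 86 at z=10 [812.  51.]
gold top px [258. 151.] 499 at z=10 [722. 239.]
gold top px [436. 208.] 361 at z=10 [ 556. -348.]
gold top px [360. 248.] 27 at z=10 [ 416. -107.]
-270 .t.tWWWWWWWWWWWWWWWWWWWWWWWWWWWWWWWWWWWWWWWWWWWWWWWWWWWWWW...........
-290 ...WWWWWWWWWWWWWWWWWWWWWWWWWWWWWWWWWWWWWWWWWWWWWWWWWWWWWWW...t.......
-310 ...tWWWWWWWWWWWWWWWWWWWWWWWWWWWW.GGGGGG...GG..G...WWWWWWWW...........
-330 .t.tWWWWWWWWWWWWWWWWWWWWWWWWWWWW..GGGGGGGGGGGGGG.WWWWWWWWW....t......
-350 ...WWWWWWWWWWWWWWWWWWWWWWWWWWWW..GGGGGGGGGGGGGG..WWWWWWWWWW.....t....
-370 ...tWWWWWWWWWWWWWWWWWWWWWWWWWWWW.GGGGGGGGGGGGG..WWWWWWWWWW...t.......
-390 ...tWWWWWWWWWWWWWWWWWWWWWWWWWWWW...............WWWWWWWWWWW...........
-410 ...WWWWWWWWWWWWWWWWWWWWWWWWWWWWWWWWWWWWWWWWWWWWWWWWWWWWWWW...........
scene [268. 160.] [ 14  19 131] [ 529. -356.]
scene [260. 165.] [14 15 89] [ 569. -350.]
scene [268. 246.] [ 15  15 186] [764.  -6.]
scene [271. 263.] [12  5 24] [796.  57.]
scene [
[... 1596 characters left out ...]
 172 173  .   .   .   .   .   .   . 
-368  .   .   .   .   .   .  127 102 107 135 153 154 143 137 155 168 170 162 140 125 139 167 176 173 172  .   .   .   .   .   .   . 
-374  .   .   .   .   .   .  104  94 114 135 144 151 154 157 167 171 164 151 132 123 142 168 177 175 173  .   .   .   .   .   .   . 
-380  .   .   .   .   .   .  103  97 127 155 162 166 170 172 174 172 162 147 132 128 149 171 175 177  .   .   .   .   .   .   .   . 
-386  .   .   .   .   .   .  114  96 123 147 141 134 138 143 155 165 160 140 117 113 133 153 164 170  .   .   .   .   .   .   .   . 
-392  .   .   .   .   .   .   .   .   .   .   .   .   .   .   .   .   .   .   .   .   .   .   .   .   .   .   .   .   .   .   .   .
```

```bash
python3 -c "
from cell import env
print(env.job_done())"
```

```text
the job is handed in; nothing more can be done
None
```

The job is handed in: the three pulls were sprayed with two full strokes and tipped into the basin, and the empty tray is back on its mat, handle as before; I could not separate the third pull in the pile, but the tray lost about 2.1 N, matching three pulls, and no brass shows anywhere else.

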